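# Close up the rover's control box

### The job

The control box on the rover's sloping bracket is open. Push the lever of the chip socket right down to clamp the chip, then take the cover with the fan on it, set it over the box and press it down corner by corner until all four clips have clicked and it sits fully home all round. Leave the other things on the bench where they are.

Things in the scene. Friction and masses are not known exactly. Their poses are not given: they have to be found in the camera images.
- cover: The cover to fit: charcoal plastic shell, open below, 88 mm (its x) by 124 mm (its y), 34 mm tall, walls and top 3 mm, a square fan housing on the middle of its top. 85 to 135 g. Lies right way up on the bench, left or right of the rover. Origin: middle of its lower rim, z out of its top. Symmetrical: fits either way round (half a turn about z).
- fan_top (a point): Middle of the top of the cover's fan housing, 48 mm above its rim. The housing is 40 x 40 mm, sides along the cover's x and y, and stands 14 mm above the cover's top: a good grip from above.
- case: Open base of the control box, fixed on the rover, tilted 30 degrees towards the rover's front (the robot's side). Origin: middle of the seat plane (upper face of its 104 x 152 mm flange), 151 mm above the bench; z square out of it, x up the slope, y along its length. The cover is home when its origin and axes meet these (x and y the same, or both reversed); its top is then at z = 34 mm.
- tray_top (a point): Point at z = 18 mm above the case's origin, level with the rim of the tray that stands on the flange: 79 mm (x) by 115 mm (y), upper edges rounded. It goes inside the cover with 1 to 1.4 mm of play all round and holds the circuit board.
- clip1 (a point): Nose of a springy clip on the case, at x = +28, y = +63, z = 12 mm of the case, pointing inwards, sloped on top; the clip reaches z = 20 mm. A cover laid over the tray stops with its beads on the four noses, about 8 mm above home. A press of some 8 to 22 N on its top over a corner snaps the bead under the nose, which then holds it. A press can take a neighbour along, or lever the opposite corner off again.
- clip2 (a point): The same at x = +28, y = -63 mm of the case.
- clip3 (a point): The same at x = -28, y = -63 mm of the case.
- clip4 (a point): The same at x = -28, y = +63 mm of the case.
- corner1 (a point): Point on the cover's lower rim at x = +28, y = +62 mm of the cover, below a bead (14 mm long, 4.5 mm proud, 10 mm above the rim) that snaps under a clip. At z = 0 of the case when that corner is home.
- corner2 (a point): The same at x = +28, y = -62 mm of the cover.
- corner3 (a point): The same at x = -28, y = -62 mm of the cover.
- corner4 (a point): The same at x = -28, y = +62 mm of the cover.
- zif_lever (a joint): Angle of the steel lever of the chip socket inside the case: 0 = lying shut along the socket, parallel to the case's y; grows as it is raised, at 1.57 it stands square to the board. Starts raised at 1.2 to 1.6. Stiff, stays where it is left; about 1 N at its end moves it.
- lever_tip (a point): Middle of the thick end of that lever (7 mm thick, 15 mm long, on a thin rod), 38 mm from the pivot. While raised it stands too high for the cover. When shut it lies at x = -9, y = -2, z = 18.5 mm of the case, its upper side at z = 22 mm; the chip beside it (towards +x) reaches z = 19.5 mm.
- lever_pivot (a point): Pivot of the lever, at x = -9, y = +36, z = 18.5 mm of the case; the lever falls shut towards the case's -y.
- rover: Four-wheeled rover with green decks that carries the case, 330 mm long, 270 mm over its wheels; fixed. Origin on the bench below its middle, x from its front (robot's side) to its rear, z up. The case's origin is 90 mm to the front of its middle. Main deck 105 mm high; a rear deck 162 mm high begins 27 mm behind the middle, a round scanner on it reaches 196 mm.
- blank_cover: Bystander: a smaller flat cover of the same plastic, 66 x 100 x 16 mm, no fan housing, lying on the bench on the rover's other side. Origin: middle of its lower rim.
- spare_wheel: Bystander: spare roller wheel 96 mm across, 42 mm thick, lying flat; origin under its middle.
- battery: Bystander: battery pack 105 x 36 x 26 mm; origin under its middle.
- multimeter: Bystander: hand multimeter 150 x 75 x 41 mm; origin under its middle.
- speaker: Bystander: small black speaker 52 x 34 x 22 mm; origin under its middle.
- screwdriver: Bystander: screwdriver 170 mm long lying between robot and rover; origin under its middle.
- standoff_tray: Bystander: grey tray of brass standoffs 70 x 50 x 22 mm between robot and rover; origin under its middle.
There are look-alikes about, which are no part of the job. Leave any blue or purple look-alike of the cover alone.

How it is judged:
By the outcome, as a careful person would: the job done as asked, in the order asked, and still so for the second after the job is handed in, with the robot touching nothing.
It also fails if it takes over 64 s, if anything falls off the work surface, if the arm or the gripper's body presses on something with over 40 N, if the wrist force passes 120 N, or if a joint passes its speed limit or range.

### The arm

A 6-joint arm with a two-finger parallel gripper is mounted at the origin on the work surface. World frame = base frame: x ahead of the robot, y to its left, z up, the work surface at z = 0. Lengths are in m, angles in degrees, forces in N, time in s.
With the tool pointing down it reaches from about 0.4 to 0.825 m from the base axis. Payload 7 kg.
Tool frame: the origin (TCP) lies between the finger pads; the fingertips stand 11 mm ahead of it and the grasp point (between the pads) lies 8 mm behind it; z points along the fingers, y is the direction in which the jaws open and shut (so a half turn about z gives the same grasp; the last joint's range is limited). The gripper opens to 88 mm and grips with 3 to 60 N. Pads are 19 mm wide; open, the fingers measure 130 mm over their backs; the gripper's body (78 mm by 193 mm) begins 47 mm behind the grasp point.
Start: joints at [90.075, 20.546, 0.682, 0, -70.136, -16.507], TCP at [0.191, 0.647, 0.211] pointing down, gripper open.
Joint ranges: [-176.03, 176.03], [-82.01, 121.73], [-58.28, 71.71], [-173.87, 95.51], [-174.79, -0.11], [-173.66, 173.66]. Speed limits (degrees/s): [136.94, 136.94, 172.46, 180, 180, 180].

### API

Orientations are given as [roll, pitch, yaw] about the fixed x, y, z axes, in that order (R = Rz(yaw) Ry(pitch) Rx(roll)).
In Python, from plant import r gives the robot as it stands.
- The arm moves only by the shell command python3 -m inch 'ROWS' [OPENING] [FORCE]. ROWS is JSON, a list of rows, each an object of numbers: "x", "y", "z": the shift along the tool's x, y, z as a fraction of full scale; "yaw": the turn about the tool's z as a fraction of full scale. In form: [{"x": .., "y": .., "z": .., "yaw": ..}, ...]. A call has 1 to 5 rows; each row shifts and turns the pose as measured when the row begins, along the tool's axes as they then stand; what a row does not reach is not made up. Full scale, the value 1, is 0.025 m for a shift and 4 degrees for a turn. A row lasts 1/12 s, in which the tool goes at most 41.7 mm and 7.16 degrees, less where a joint would pass 70% of its speed; a pose out of reach is approached as far as the arm can. A call with a number of a shift or a turn outside -1 to 1 is refused whole. A call with a gripper value outside its range is refused whole. OPENING is the opening, from -1 (shut) to 1 (fully open), set as the call begins (- or left out, the last holds). The fingers move at their own pace and stop on an object; FORCE is the grip in N (left out, the last holds). Time passes only in rows, so rows that do not move let the fingers close. It gives the time, the measured TCP pose, the force and the opening at its end, in the units of the state.
- r.get_state(): the state, without advancing time (a new reading comes with each control period).
- r.capture(name): name is "scene" or "top" or "wrist"; returns (picture, depth): 420x560x3 uint8, red, green, blue; 420x560 float32, m along the optical axis (not along the pixel's ray), 0 where there is no reading.
- r.camera_info(name): a dict with "mtx" (3x3 intrinsics, pixels), "pose" (4x4, takes a point from camera to world coordinates). Camera axes: x right, y down, z forward; pixel columns grow to the right and rows downward; lengths in m; the calibration is good to about 2 mm. The wrist camera is an equidistant fisheye: a pixel r from the principal point sees the ray r / f radians off the axis. A picture is of the moment at which its call begins: read the wrist's pose just before it. camera_info takes no time and is no camera call; for the wrist camera it gives the pose at the moment of the call.
- r.close_job(): hands the job in, once; it reports no verdict.
The state is a dict: "time_s": time; "joints": joint angles; "qd": joint speeds; "joint_torque": joint torques, N m; "tcp_pos": TCP position; "eef_rot": TCP orientation; "contact_force": force on the tool from outside, world axes, zero at the start; "moment": the same for the moment, N m; "gripper_width": finger opening in m.
Only numpy, scipy, OpenCV 4.12 (cv2) and the standard library are available. Lean on these libraries where they do the work, as an engineer would, in place of code of your own. Each camera call takes 0.05 s, during which the arm holds its last target. There are 200 camera calls.

## Working session

There is one attempt and no reset: what is moved stays moved. The work goes in short steps, Python scripts to look and compute and a shell command to move; the robot and the scene stay as the last step left them, time stands still between calls to the robot, and variables do not carry over. Pictures are saved under pics/ and viewed, about 8 in all and at most 12, crops included, and the job is handed in when it is done.

```bash
ls; mkdir -p pics; python3 - <<'E'
from plant import r
import cv2,numpy as np
print(r.get_state())
for n in ("scene","top"):
    p,d=r.capture(n); cv2.imwrite(f"pics/{n}0.png",p[:,:,::-1]); np.save(f"pics/{n}0.npy",d)
    i=r.camera_info(n); print(n,np.round(i["mtx"],1).tolist(),np.round(i["pose"],3).tolist())
E
```

```text
pics
{'time_s': 0.0, 'joints': array([ 9.00750206e+01,  2.05912627e+01,  6.33142031e-01, -1.92024560e-02,
       -7.01347894e+01, -1.65051225e+01]), 'qd': array([-0.03238849,  0.03801218,  0.04566047, -0.01188391,  0.11181386,
       -0.06606574]), 'joint_torque': array([ 9.52390910e-04, -5.82702184e+01,  2.93053508e+01,  6.99750692e+00,
        6.82327125e-03, -1.58855987e-04]), 'tcp_pos': array([0.19082911, 0.64692999, 0.21032273]), 'eef_rot': array([ 1.79905790e+02, -9.09066517e-03, -1.64366342e+01]), 'contact_force': array([ 0.32963227, -0.50900448, -0.85627778]), 'moment': array([-0.03293254,  0.02108875, -0.00966755]), 'gripper_width': 0.08728057874873334}
scene [[386.2, 0.0, 277.5], [0.0, 386.2, 205.9], [0.0, 0.0, 1.0]] [[0.222, 0.699, -0.68, 1.436], [0.975, -0.161, 0.153, -0.211], [-0.002, -0.697, -0.717, 1.064], [0.0, 0.0, 0.0, 1.0]]
top [[386.4, 0.0, 276.7], [0.0, 386.4, 209.7], [0.0, 0.0, 1.0]] [[0.02, -0.987, 0.161, 0.341], [-1.0, -0.019, 0.006, -0.008], [-0.003, -0.161, -0.987, 1.353], [0.0, 0.0, 0.0, 1.0]]
```

View pics/top0.png

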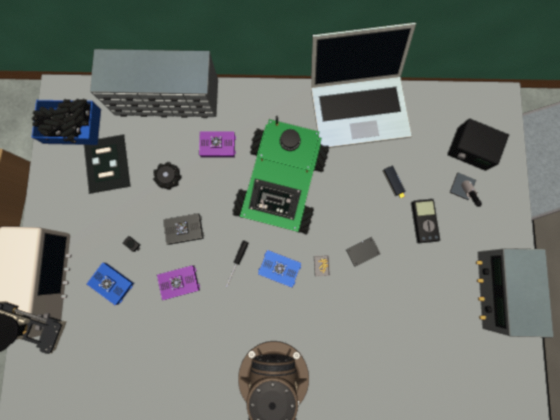

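View pics/scene0.png

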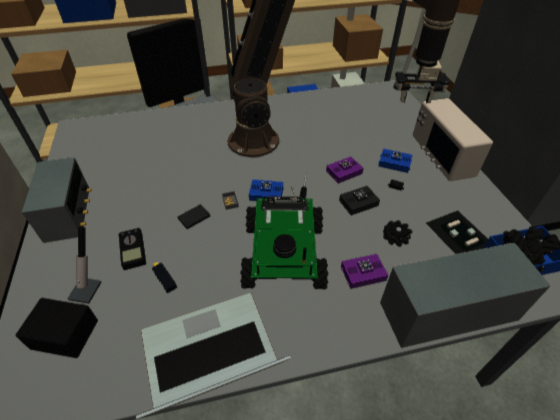

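```bash
cat > h.py <<'E'
import numpy as np,cv2
from plant import r
def cloud(name,save=None):
    i=r.camera_info(name); p,d=r.capture(name)
    if save: cv2.imwrite(save,p[:,:,::-1])
    return p,d,i,unproj(d,i,name)
def unproj(d,i,name):
    K=i["mtx"];T=np.array(i["pose"]);h,w=d.shape
    v,u=np.mgrid[:h,:w].astype(float)
    x=(u-K[0][2])/K[0][0];y=(v-K[1][2])/K[1][1]
    if name=="wrist":
        th=np.hypot(x,y);s=np.where(th>1e-6,np.tan(np.minimum(th,1.5))/np.maximum(th,1e-6),1);x=x*s;y=y*s
    P=np.stack([x*d,y*d,d],-1)
    W=P@T[:3,:3].T+T[:3,3]; W[d<=0]=np.nan
    return W
def proj(P,i,name):
    T=np.linalg.inv(np.array(i["pose"]));K=i["mtx"];c=np.asarray(P)@T[:3,:3].T+T[:3,3]
    x,y=c[...,0]/c[...,2],c[...,1]/c[...,2]
    if name=="wrist":
        t=np.hypot(x,y);s=np.arctan(t)/np.maximum(t,1e-9);x=x*s;y=y*s
    return np.stack([K[0][0]*x+K[0][2],K[1][1]*y+K[1][2]],-1)
def rect(P):
    return cv2.minAreaRect(np.ascontiguousarray(P[:,:2]*1000,dtype=np.float32))
E
python3 - <<'E'
from h import *
p=cv2.imread("pics/top0.png").astype(int)[:,:,::-1];d=np.load("pics/top0.npy");i=r.camera_info("top")
W=unproj(d,i,"top")
def reg(u0,u1,v0,v1,z0,z1,f=None):
    m=np.zeros(d.shape,bool);m[v0:v1,u0:u1]=1;m&=(W[...,2]>z0)&(W[...,2]<z1)
    if f is not None:m&=f
    return W[m]
A=reg(155,212,205,250,.015,.042);print("cover",len(A),rect(A),A[:,2].mean())
F=reg(155,212,205,250,.042,.06);print("fan",len(F),rect(F),F.mean(0))
g=(p[...,1]>100)&(p[...,0]<80)&(p[...,2]<80)
for z0,z1 in((.09,.12),(.15,.175)):
    G=reg(230,330,115,235,z0,z1,g);print("deck",z0,len(G),rect(G),G.mean(0))
B=reg(345,382,235,268,.008,.03);print("blank",rect(B))
E
```

```text
cover 823 ((485.5874938964844, 322.8242492675781), (88.39566802978516, 129.61866760253906), 11.314361572265625) 0.033285351897002664
fan 142 ((485.26837158203125, 323.9158935546875), (40.46623229980469, 40.548213958740234), 9.195642471313477) [0.48471526 0.32380167 0.04850416]
deck 0.09 417 ((653.1076049804688, -11.364303588867188), (197.2104949951172, 310.15045166015625), 76.94954681396484) [ 0.67063078 -0.03385983  0.10489055]
deck 0.15 1141 ((691.117431640625, -20.36865234375), (169.7585906982422, 254.59454345703125), 76.48270416259766) [ 0.7560356  -0.03873071  0.16196954]
blank ((423.7584533691406, -312.23333740234375), (68.8087158203125, 139.04502868652344), 27.088550567626953)
```

```bash
python3 - <<'E'
from h import *
a=cv2.imread("pics/top0.png")
b=cv2.resize(a[150:240,230:320],None,fx=6,fy=6,interpolation=cv2.INTER_CUBIC)
cv2.imwrite("pics/crop1.png",b)
E
```

```text
(no output)
```

View pics/crop1.png

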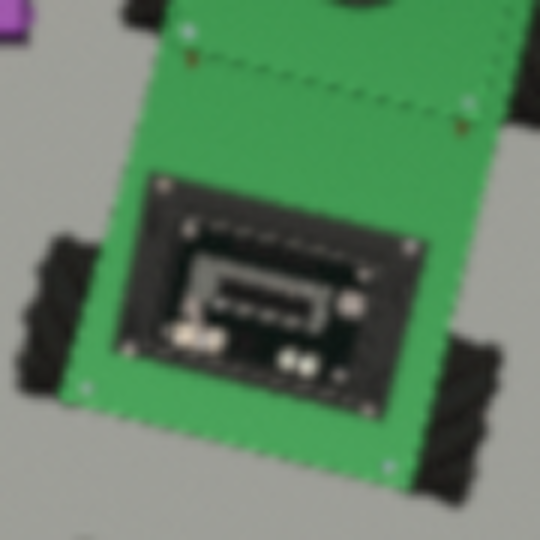

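```bash
cat >> h.py <<'E'
def casepose(o,yaw):
    y=np.radians(yaw);c,s=np.cos(y),np.sin(y);t=np.radians(30)
    ex=np.array([c*np.cos(t),s*np.cos(t),np.sin(t)]);ey=np.array([-s,c,0]);ez=np.cross(ex,ey)
    T=np.eye(4);T[:3,0]=ex;T[:3,1]=ey;T[:3,2]=ez;T[:3,3]=o;return T
def tr(T,P): return np.asarray(P,float)/1000@T[:3,:3].T+T[:3,3]
def go(target,yaw=None):
    "rows needed, tool axes, units of full scale"
    s=r.get_state();ps=np.radians(s["eef_rot"][2]);D=np.asarray(target)-s["tcp_pos"]
    x=np.array([np.cos(ps),np.sin(ps),0]);y=np.array([np.sin(ps),-np.cos(ps),0])
    dy=0 if yaw is None else (-(yaw-s["eef_rot"][2]))/4
    return np.round([D@x/.025,D@y/.025,-D[2]/.025,dy],2)
E
python3 - <<'E'
from h import *
from scipy.optimize import least_squares
d=np.load("pics/top0.npy");i=r.camera_info("top");W=unproj(d,i,"top")
px=np.array([(152,172),(428,240),(383,418),(115,350)])/6+[230-.4,150-.4]
obj=np.array([[52,76,0],[52,-76,0],[-52,-76,0],[-52,76,0]],float)
f=lambda q:(proj(tr(casepose([q[0],q[1],.151],q[2]),obj),i,"top")-px).ravel()
s=least_squares(f,[.55,0,-13]);print(s.x,s.fun.round(1))
T=casepose([s.x[0],s.x[1],.151],s.x[2])
print(go(tr(T,[-10,10,0])*[1,1,0]+[0,0,.36],s.x[2]), r.get_state()["eef_rot"])
E
```

```text
[ 5.70637613e-01  7.41120409e-03 -1.32119237e+01] [-0.6 -0.5  0.7 -0.   0.5  0.4 -0.6  0.1]
[21.44 19.86 -5.98 -0.81] [ 1.79914115e+02 -7.68047960e-03 -1.64372128e+01]
```

```bash
python3 -m inch '[{"z":-1},{"x":0.9,"y":0.9,"z":-0.8},{"x":1,"y":0.92,"z":-0.5},{"x":1,"y":0.92,"z":-0.5,"yaw":-0.8},{"x":1,"y":0.92,"z":-0.5}]' 1 20; python3 -m inch '[{"x":1,"y":0.92,"z":-0.5},{"x":1,"y":0.92,"z":-0.5},{"x":1,"y":0.92,"z":-0.5},{"x":1,"y":0.92,"z":-0.3},{"x":1,"y":0.92,"z":-0.3}]'; python3 -c "
from h import *
print(go([.56,.02,.36],-13.2))"
```

```text
[21.26 19.88 -5.98 -0.81]validation failed for argument at $[0]...
validation failed for argument at $[0]...
```

```bash
python3 -m inch '[{"x":0,"y":0,"z":-1,"yaw":0},{"x":0.9,"y":0.9,"z":-0.8,"yaw":0},{"x":1,"y":0.92,"z":-0.5,"yaw":-0.8},{"x":1,"y":0.92,"z":-0.5,"yaw":0},{"x":1,"y":0.92,"z":-0.5,"yaw":0}]' 1 20; python3 -m inch '[{"x":1,"y":0.92,"z":-0.5,"yaw":0},{"x":1,"y":0.92,"z":-0.5,"yaw":0},{"x":1,"y":0.92,"z":-0.5,"yaw":0},{"x":1,"y":0.92,"z":-0.3,"yaw":0},{"x":1,"y":0.92,"z":-0.3,"yaw":0}]'; python3 -c "
from h import *
print(go([.56,.02,.36],-13.2))"
```

```text
time_s: 0.52
tcp_pos: [0.2595, 0.532, 0.2873]
eef_rot: [179.1, -0.1, -12.8]
contact_force: [0.9, 0.3, 0.2]
gripper_width: 0.0877
time_s: 0.93
tcp_pos: [0.3587, 0.3852, 0.3442]
eef_rot: [179.0, -0.0, -12.6]
contact_force: [-0.1, 1.5, 0.3]
gripper_width: 0.0877
[11.05 12.5  -0.63  0.14]
```

```bash
python3 -m inch '[{"x":0.9,"y":1,"z":-0.1,"yaw":0},{"x":0.9,"y":1,"z":-0.1,"yaw":0},{"x":0.9,"y":1,"z":-0.1,"yaw":0.1},{"x":0.9,"y":1,"z":0,"yaw":0},{"x":0.9,"y":1,"z":0,"yaw":0}]';python3 -m inch '[{"x":0.9,"y":1,"z":0,"yaw":0},{"x":0.9,"y":1,"z":0,"yaw":0},{"x":0.9,"y":1,"z":0,"yaw":0},{"x":0.9,"y":1,"z":0,"yaw":0},{"x":0.6,"y":0.8,"z":0,"yaw":0}]'; python3 -m inch '[{"x":0.5,"y":0.6,"z":0,"yaw":0},{"x":0,"y":0,"z":0,"yaw":0}]'; python3 - <<'E'
from h import *
print(go([.56,.02,.36],-13.2))
p,d,i,W=cloud("wrist","pics/w1.png");np.save("pics/w1.npy",d)
print(i["mtx"],np.round(i["pose"],3).tolist())
E
```

```text
time_s: 1.35
tcp_pos: [0.4435, 0.2307, 0.356]
eef_rot: [179.1, -0.1, -13.0]
contact_force: [0.3, 0.8, -0.3]
gripper_width: 0.0876
time_s: 1.77
tcp_pos: [0.5206, 0.0811, 0.3575]
eef_rot: [179.1, -0.0, -13.0]
contact_force: [1.3, -0.3, 0.2]
gripper_width: 0.0877
time_s: 1.93
tcp_pos: [0.5305, 0.0586, 0.3568]
eef_rot: [179.1, 0.1, -13.2]
contact_force: [-0.4, 0.8, 0.2]
gripper_width: 0.0878
[ 1.5   1.23 -0.13 -0.  ]
[[325.1922621    0.         278.86141547]
 [  0.         325.1922621  209.90157581]
 [  0.           0.           1.        ]] [[-0.228, -0.936, -0.269, 0.603], [-0.973, 0.224, 0.047, 0.044], [0.016, 0.272, -0.962, 0.53], [0.0, 0.0, 0.0, 1.0]]
```

View pics/w1.png

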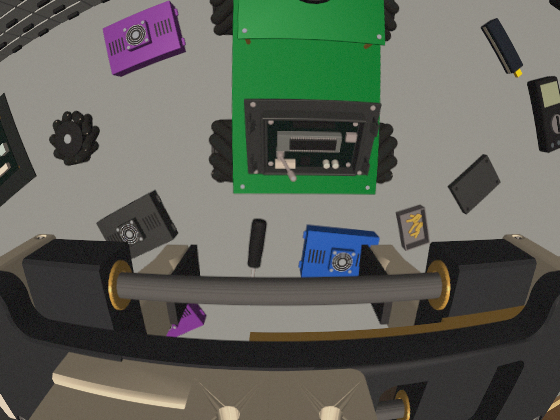

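```bash
python3 - <<'E'
from h import *
a=cv2.imread("pics/w1.png")
cv2.imwrite("pics/crop2.png",cv2.resize(a[90:200,228:394],None,fx=4.8,fy=4.8,interpolation=cv2.INTER_CUBIC))
E
```

```text
(no output)
```

View pics/crop2.png

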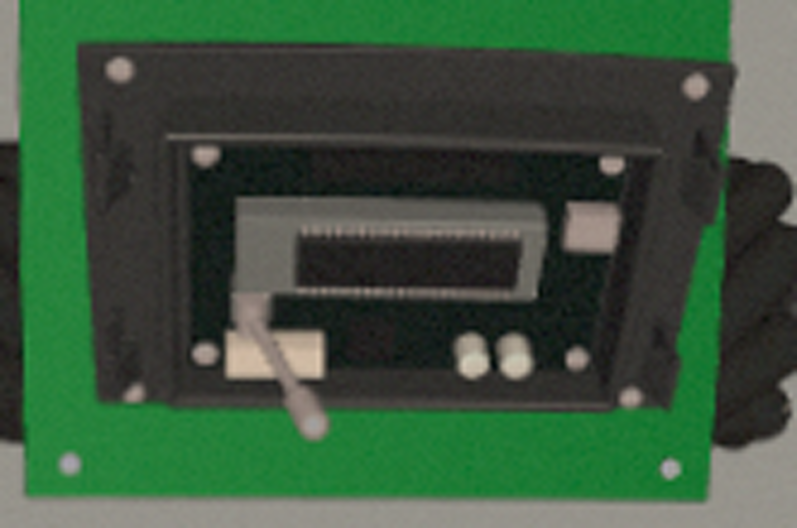

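```bash
python3 - <<'E'
from h import *
from scipy.optimize import least_squares
d=np.load("pics/w1.npy");i=r.camera_info("wrist");W=unproj(d,i,"wrist")
c2=lambda a:np.array(a)/4.8+[228-.4,90-.4]
px=c2([(80,43),(735,65),(668,410),(98,402),(168,136),(660,152),(170,405),(612,410),(250,305)])
obj=np.array([[52,76,0],[52,-76,0],[-52,-76,0],[-52,76,0],[39.5,57.5,18],[39.5,-57.5,18],[-39.5,57.5,18],[-39.5,-57.5,18],[-9,36,18.5]],float)
f=lambda q:(proj(tr(casepose([q[0],q[1],.151],q[2]),obj),i,"wrist")-px).ravel()
s=least_squares(f,[.57,0.007,-13],x_scale=[.01,.01,1],loss="soft_l1");print(s.x,(f(s.x)*1).reshape(-1,2).round(1).tolist())
T=casepose([s.x[0],s.x[1],.151],s.x[2])
# lever angle
tip=c2([(313,425)])[0]
for a in np.arange(.9,1.7,.1):
    q=proj(tr(T,[-9,36-38*np.cos(a),18.5+38*np.sin(a)]),i,"wrist");print(round(a,1),(q-tip).round(1))
# depth flange check: flange points in case frame
ok=np.isfinite(W[...,2]);L=(W-T[:3,3])@T[:3,:3]*1000
m=ok&(abs(L[...,2])<12)&(abs(L[...,0])<50)&(abs(L[...,1])<74)&((abs(L[...,0])>43)|(abs(L[...,1])>67))
print(m.sum(),np.median(L[m],0))
m=ok&(L[...,2]>36)&(L[...,2]<70)&(abs(L[...,0])<30)&(abs(L[...,1])<60);print(L[m].round(0)[:30:2].tolist())
E
```

```text
[ 5.71234890e-01  7.63561219e-03 -1.37333187e+01] [[-0.5, 0.2], [1.3, 0.2], [-0.9, -0.4], [-0.2, -0.2], [-2.0, -1.2], [3.1, -1.4], [-1.2, 0.6], [1.3, 0.8], [0.7, 1.1]]
0.9 [10.1 -7.2]
1.0 [ 7.3 -5.9]
1.1 [ 4.3 -4.8]
1.2 [ 1.1 -3.9]
1.3 [-2.3 -3.2]
1.4 [-5.8 -2.7]
1.5 [-9.4 -2.5]
1.6 [-13.1  -2.5]
1293 [44.03881097  4.77017696  0.28746003]
[[-8.0, 32.0, 37.0], [-7.0, 30.0, 39.0], [-8.0, 31.0, 39.0], [-8.0, 29.0, 39.0], [-9.0, 31.0, 40.0], [-8.0, 29.0, 41.0], [-9.0, 30.0, 42.0], [-8.0, 28.0, 43.0], [-8.0, 30.0, 45.0], [-8.0, 28.0, 44.0], [-8.0, 29.0, 46.0], [-9.0, 27.0, 46.0], [-8.0, 28.0, 48.0], [-10.0, 29.0, 47.0], [-7.0, 27.0, 51.0]]
```

```bash
cat >> h.py <<'E'
CASE=casepose([.5712,.0076,.151],-13.5)
def wp(c,tip=True,yaw=-13.5):
    "rows to put fingertip centre (closed) at case coords c (mm)"
    return go(tr(CASE,c)+[0,0,.011 if tip else 0],yaw)
def here():
    s=r.get_state();return ((s["tcp_pos"]-[0,0,.011]-CASE[:3,3])@CASE[:3,:3]*1000).round(1),s["contact_force"].round(1),s["eef_rot"].round(1)
E
python3 - <<'E'
from h import *
print(here())
pts=[(-13,64,80),(-13,60,50),(-13,30,45),(-13,10,40),(-15,-2,36),(-15.2,-2,27)]
for c in pts:print(c,wp(c))
E
```

```text
(array([ 52.1,  40.9, 194.7]), array([ 0.4, -0.6, -1.1]), array([ 1.791e+02,  1.000e-01, -1.320e+01]))
(-13, 64, 80) [ 0.04 -0.92  5.28  0.07]
(-13, 60, 50) [ 0.64 -0.76  6.31  0.07]
(-13, 30, 45) [0.74 0.44 6.49 0.07]
(-13, 10, 40) [0.83 1.24 6.66 0.07]
(-15, -2, 36) [0.84 1.72 6.84 0.07]
(-15.2, -2, 27) [1.01 1.72 7.16 0.07]
```

```bash
python3 -m inch '[{"x":0,"y":-0.5,"z":0.9,"yaw":0},{"x":0,"y":-0.4,"z":1,"yaw":0.07},{"x":0,"y":0,"z":1,"yaw":0},{"x":0,"y":0,"z":1,"yaw":0},{"x":0,"y":0,"z":0.9,"yaw":0}]' -1 20;python3 -m inch '[{"x":0.2,"y":0,"z":0.4,"yaw":0},{"x":0,"y":0,"z":0,"yaw":0},{"x":0,"y":0,"z":0,"yaw":0}]'; python3 - <<'E'
from h import *
print(here())
for c in [(-13,60,50),(-13,30,45)]:print(c,wp(c))
E
```

```text
time_s: 2.4
tcp_pos: [0.5367, 0.0828, 0.2373]
eef_rot: [179.5, -0.4, -13.6]
contact_force: [1.0, 0.2, -0.3]
gripper_width: 0.06
time_s: 2.65
tcp_pos: [0.5386, 0.0825, 0.2223]
eef_rot: [179.2, 0.0, -13.5]
contact_force: [0.6, -0.1, 0.8]
gripper_width: 0.0395
(array([-12.4,  65.2,  76.8]), array([ 0.6, -0.1,  0.8]), array([179.2,   0. , -13.5]))
(-13, 60, 50) [0.52 0.21 0.94 0.01]
(-13, 30, 45) [0.62 1.41 1.11 0.01]
```

```bash
python3 -m inch '[{"x":0,"y":0,"z":0,"yaw":0},{"x":0,"y":0,"z":0,"yaw":0},{"x":0,"y":0,"z":0,"yaw":0},{"x":0.26,"y":0,"z":0.47,"yaw":0},{"x":0.26,"y":0,"z":0.47,"yaw":0}]';python3 -m inch '[{"x":0,"y":0.2,"z":0,"yaw":0},{"x":0,"y":0.4,"z":0,"yaw":0},{"x":0.05,"y":0.4,"z":0.08,"yaw":0},{"x":0.05,"y":0.4,"z":0.08,"yaw":0},{"x":0,"y":0,"z":0,"yaw":0}]'; python3 - <<'E'
from h import *
print(here())
for c in [(-13,10,40),(-15,-2,36)]:print(c,wp(c))
p,d,i,W=cloud("wrist","pics/w2.png")
L=(W-CASE[:3,3])@CASE[:3,:3]*1000
E
```

```text
time_s: 3.07
tcp_pos: [0.5553, 0.0813, 0.2057]
eef_rot: [179.6, -0.6, -13.4]
contact_force: [-0.1, -0.4, -0.8]
gripper_width: 0.0068
time_s: 3.48
tcp_pos: [0.5488, 0.042, 0.1983]
eef_rot: [179.4, -0.4, -13.4]
contact_force: [-0.3, -0.5, 0.6]
gripper_width: 0.0004
(array([-7.6, 28.2, 46.3]), array([-0.3, -0.5,  0.6]), array([179.4,  -0.4, -13.4]))
(-13, 10, 40) [-0.06  0.73  0.33  0.02]
(-15, -2, 36) [-0.05  1.21  0.5   0.02]
```

View pics/w2.png

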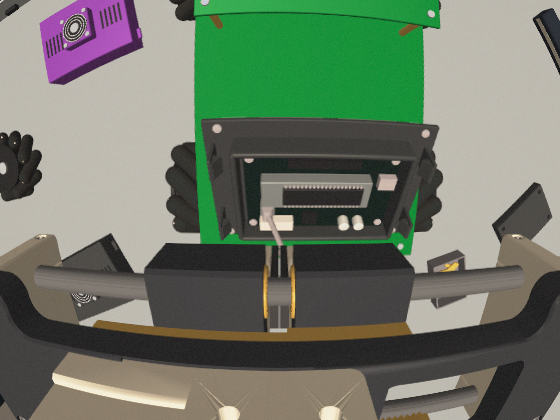

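```bash
python3 -m inch '[{"x":0,"y":0.25,"z":0.05,"yaw":0},{"x":-0.05,"y":0.25,"z":0.1,"yaw":0},{"x":-0.05,"y":0.25,"z":0.1,"yaw":0},{"x":0,"y":0,"z":0,"yaw":0}]'; python3 - <<'E'
from h import *
print(here())
for c in [(-13,10,40),(-15,-2,36),(-15.2,-2,27)]:print(c,wp(c))
p,d,i,W=cloud("wrist","pics/w3.png")
L=(W-CASE[:3,3])@CASE[:3,:3]*1000
m=(L[...,2]>24)&(L[...,2]<70)&(abs(L[...,0]+9)<6)&(L[...,1]>-30)&(L[...,1]<34)
print(m.sum(),L[m].round(0)[::max(1,m.sum()//20)].tolist())
E
```

```text
time_s: 3.87
tcp_pos: [0.5418, 0.0225, 0.1926]
eef_rot: [179.5, -0.5, -13.5]
contact_force: [-1.4, 0.2, -0.3]
gripper_width: 0.0004
(array([-12.5,   7.6,  42.5]), array([-1.4,  0.2, -0.3]), array([179.5,  -0.5, -13.5]))
(-13, 10, 40) [ 0.03 -0.1   0.1   0.01]
(-15, -2, 36) [0.04 0.38 0.28 0.01]
(-15.2, -2, 27) [0.22 0.38 0.59 0.01]
154 [[-6.0, 33.0, 24.0], [-8.0, 34.0, 26.0], [-8.0, 32.0, 27.0], [-8.0, 34.0, 28.0], [-7.0, 32.0, 30.0], [-7.0, 32.0, 31.0], [-7.0, 31.0, 31.0], [-9.0, 30.0, 31.0], [-8.0, 32.0, 33.0], [-7.0, 31.0, 35.0], [-7.0, 30.0, 35.0], [-7.0, 29.0, 36.0], [-8.0, 28.0, 36.0], [-8.0, 31.0, 38.0], [-7.0, 30.0, 39.0], [-8.0, 29.0, 40.0], [-6.0, 28.0, 42.0], [-8.0, 27.0, 41.0], [-8.0, 27.0, 42.0], [-9.0, 26.0, 42.0], [-9.0, 26.0, 43.0], [-9.0, 29.0, 44.0]]
```

```bash
python3 - <<'E'
from h import *
a=cv2.imread("pics/w3.png")
cv2.imwrite("pics/crop3.png",cv2.resize(a[130:330,180:440],None,fx=3,fy=3,interpolation=cv2.INTER_CUBIC))
E
```

```text
(no output)
```

View pics/crop3.png

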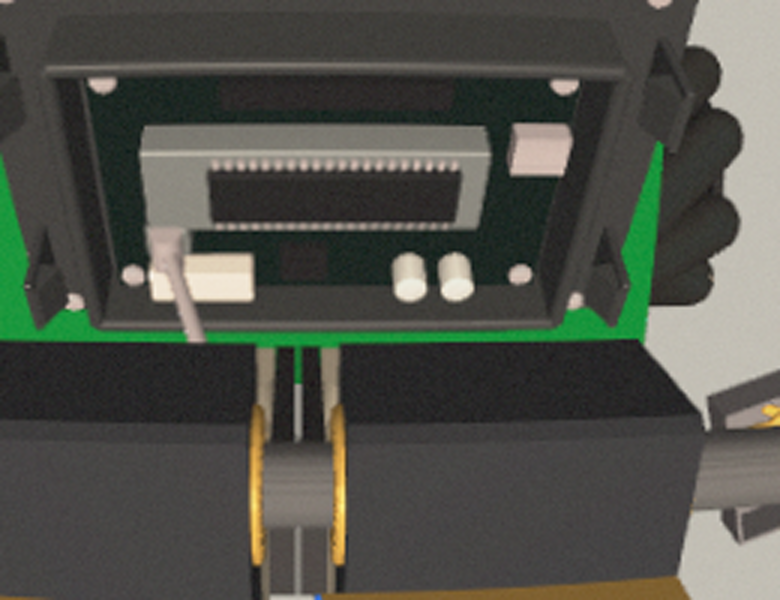

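```bash
python3 - <<'E'
from h import *
s=r.get_state();i=r.camera_info("wrist")
t=s["tcp_pos"]
R=cv2.Rodrigues(np.zeros(3))[0]
for dz in(-.011,0,.008,.03,.055,.07):
    q=proj(t+[0,0,dz],i,"wrist");print("tcp+",dz,q.round(0),((q-[180,130])*3).round(0))
for a in(1.0,1.15,1.3):
    print(a,[(((proj(tr(CASE,[-9,36-rr*np.cos(a),18.5+rr*np.sin(a)]),i,"wrist"))-[180,130])*3).round(0).tolist() for rr in (0,15,25,38)])
print(np.round(i["pose"][:3,3]-t,3))
print(s["gripper_width"],s["joints"].round(1))
for n in ("scene",):
    p,d,ii,W=cloud(n)
    q=proj(tr(CASE,[0,0,40]),ii,n);print(q)
    u,v=map(int,q);cv2.imwrite("pics/crop4.png",cv2.resize(p[v-45:v+30,u-50:u+50,::-1],None,fx=7,fy=7,interpolation=cv2.INTER_CUBIC))
E
```

```text
tcp+ -0.011 [278. 245.] [295. 344.]
tcp+ 0 [279. 251.] [296. 364.]
tcp+ 0.008 [279. 257.] [296. 381.]
tcp+ 0.03 [279. 275.] [297. 434.]
tcp+ 0.055 [280. 301.] [299. 513.]
tcp+ 0.07 [280. 321.] [300. 573.]
1.0 [[167.0, 248.0], [200.0, 291.0], [224.0, 322.0], [257.0, 365.0]]
1.15 [[167.0, 248.0], [190.0, 295.0], [207.0, 329.0], [231.0, 376.0]]
1.3 [[167.0, 248.0], [180.0, 298.0], [190.0, 334.0], [203.0, 384.0]]
[ 0.071 -0.016  0.174]
0.0007053300182785702 [ 23.6   8.7 -18.2   0.8 -63.   52.6]
[284.57425854 193.00903676]
```

View pics/crop4.png

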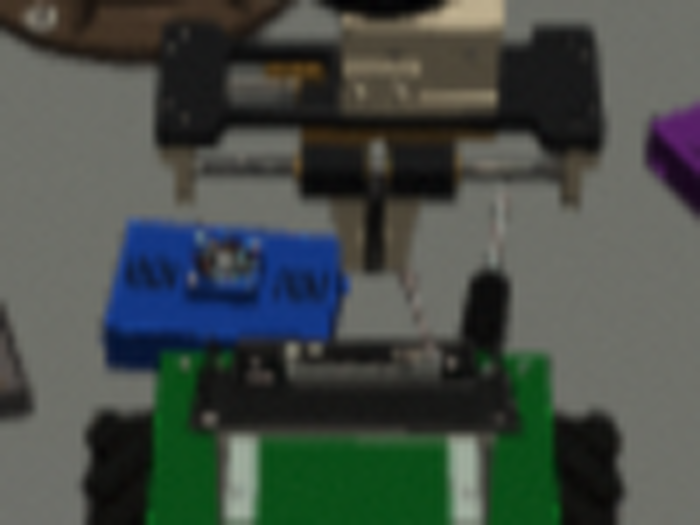

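```bash
python3 - <<'E'
from h import *
p,d,i,W=cloud("scene")
q=proj(tr(CASE,[0,0,40]),i,"scene");u,v=map(int,q)
f=lambda P:((proj(P,i,"scene")-[u-50,v-45])*7).round(0).tolist()
t=r.get_state()["tcp_pos"]
print("tip",f(t-[0,0,.011]),"tcp",f(t),"t+.05",f(t+[0,0,.05]))
for a in (1.0,1.15,1.3,1.45):print(a,[f(tr(CASE,[-9,36-rr*np.cos(a),18.5+rr*np.sin(a)])) for rr in(0,20,38,45)])
print("corners",[f(tr(CASE,c)) for c in([52,76,0],[52,-76,0])])
L=(W-CASE[:3,3])@CASE[:3,:3]*1000
for y in range(v-45+36,v-45+52,2):
    print(y,[(L[y,x].round(0).tolist()) for x in range(u-50+50,u-50+64,2)])
E
```

```text
tip [372.0, 304.0] tcp [373.0, 287.0] t+.05 [375.0, 207.0]
1.0 [[430.0, 355.0], [407.0, 320.0], [387.0, 289.0], [379.0, 277.0]]
1.15 [[430.0, 355.0], [413.0, 318.0], [398.0, 283.0], [392.0, 270.0]]
1.3 [[430.0, 355.0], [419.0, 315.0], [409.0, 280.0], [405.0, 265.0]]
1.45 [[430.0, 355.0], [425.0, 314.0], [421.0, 277.0], [420.0, 263.0]]
corners [[522.0, 430.0], [186.0, 427.0]]
184 [[17.0, -2.0, 74.0], [13.0, 4.0, 73.0], [15.0, 11.0, 74.0], [13.0, 17.0, 73.0], [19.0, 23.0, 75.0], [-294.0, 40.0, 5.0], [-300.0, 48.0, 3.0]]
186 [[10.0, -2.0, 66.0], [8.0, 4.0, 65.0], [4.0, 11.0, 65.0], [13.0, 17.0, 67.0], [-7.0, 24.0, 62.0], [-292.0, 40.0, -3.0], [-292.0, 48.0, -3.0]]
188 [[-283.0, -0.0, -9.0], [-277.0, 8.0, -8.0], [-283.0, 16.0, -9.0], [-279.0, 24.0, -9.0], [-6.0, 24.0, 56.0], [-278.0, 40.0, -8.0], [-281.0, 48.0, -9.0]]
190 [[-272.0, -0.0, -15.0], [-270.0, 8.0, -15.0], [-270.0, 16.0, -14.0], [-268.0, 24.0, -14.0], [-269.0, 32.0, -14.0], [-271.0, 40.0, -15.0], [-278.0, 48.0, -16.0]]
192 [[-263.0, -0.0, -21.0], [-267.0, 8.0, -22.0], [-262.0, 16.0, -21.0], [-258.0, 24.0, -20.0], [-262.0, 32.0, -21.0], [-258.0, 40.0, -20.0], [-258.0, 47.0, -19.0]]
194 [[-250.0, -0.0, -26.0], [-250.0, 8.0, -26.0], [-254.0, 16.0, -27.0], [-249.0, 24.0, -26.0], [-251.0, 32.0, -26.0], [-6.0, 31.0, 35.0], [-255.0, 47.0, -27.0]]
196 [[-38.0, -2.0, 20.0], [-38.0, 5.0, 20.0], [-35.0, 12.0, 21.0], [-36.0, 19.0, 21.0], [-37.0, 26.0, 21.0], [-15.0, 32.0, 26.0], [-42.0, 39.0, 19.0]]
198 [[-2.0, -2.0, 23.0], [-0.0, 5.0, 23.0], [-2.0, 11.0, 23.0], [-4.0, 18.0, 22.0], [-5.0, 25.0, 22.0], [-13.0, 32.0, 20.0], [-8.0, 38.0, 21.0]]
```

```bash
python3 -m inch '[{"x":0,"y":0,"z":-0.8,"yaw":0},{"x":0,"y":-0.7,"z":-0.4,"yaw":0},{"x":0,"y":-0.8,"z":0,"yaw":0},{"x":0,"y":-0.7,"z":0,"yaw":0},{"x":0,"y":0,"z":0,"yaw":0}]'; python3 - <<'E'
from h import *
print(here(),wp((-12,60,28)))
s=r.get_state();t=s["tcp_pos"]
p,d,i,W=cloud("scene")
u,v=map(int,proj(t,i,"scene"))
m=np.linalg.norm(W[...,:2]-t[:2],axis=-1)<.035
m&=(W[...,2]>.15)
P=W[m]-t;o=np.argsort(P[:,2]);print("lowest rel tcp",(P[o][:12]*1000).round(0).tolist())
p,d,i,W=cloud("wrist")
m=np.linalg.norm(W[...,:2]-t[:2],axis=-1)<.035
m&=(W[...,2]>.19);P=W[m]-t;o=np.argsort(P[:,2]);print("wrist",(P[o][:12]*1000).round(0).tolist())
E
```

```text
time_s: 4.43
tcp_pos: [0.5563, 0.0797, 0.2247]
eef_rot: [179.6, -0.6, -13.5]
contact_force: [-0.3, -1.3, -0.7]
gripper_width: 0.0004
(array([ 4.2, 66.6, 70. ]), array([-0.3, -1.3, -0.7]), array([179.6,  -0.6, -13.5])) [0.28 0.26 1.78 0.  ]
lowest rel tcp [[-13.0, -11.0, -73.0], [4.0, 1.0, -73.0], [0.0, -1.0, -72.0], [-8.0, 1.0, -71.0], [30.0, -6.0, -71.0], [12.0, -22.0, -70.0], [-9.0, -9.0, -70.0], [-2.0, -1.0, -69.0], [32.0, -0.0, -69.0], [4.0, 1.0, -69.0], [13.0, -25.0, -69.0], [30.0, -13.0, -68.0]]
wrist [[10.0, 0.0, 14.0], [9.0, -5.0, 15.0], [9.0, -2.0, 15.0], [9.0, -5.0, 15.0], [9.0, -4.0, 15.0], [10.0, -1.0, 15.0], [9.0, -6.0, 16.0], [9.0, -4.0, 16.0], [9.0, -6.0, 16.0], [10.0, -2.0, 16.0], [10.0, -1.0, 16.0], [10.0, -0.0, 16.0]]
```

```bash
cat >> h.py <<'E'
TO=np.array([0,0,.014])  # closed tip relative to tcp (measured)
def wp(c,yaw=-13.5): return go(tr(CASE,c)-TO,yaw)
def here():
    s=r.get_state();return ((s["tcp_pos"]+TO-CASE[:3,3])@CASE[:3,:3]*1000).round(1),s["contact_force"].round(1),s["eef_rot"].round(1)
E
python3 -c "
from h import *
print(here())
for c in [(-13,60,47),(-13,10,42),(-15,-2,36),(-15.2,-2,26.7)]:print(c,wp(c))"
```

```text
(array([16.1, 64.8, 91.6]), array([0.5, 0.1, 0. ]), array([179.5,  -0.5, -13.5]))
(-13, 60, 47) [-0.12  0.19  2.13 -0.  ]
(-13, 10, 42) [-0.02  2.19  2.3  -0.  ]
(-15, -2, 36) [ 0.04  2.67  2.55 -0.  ]
(-15.2, -2, 26.7) [ 0.21  2.67  2.87 -0.  ]
```

```bash
python3 -m inch '[{"x":-0.06,"y":0,"z":0.7,"yaw":0},{"x":-0.06,"y":0,"z":0.7,"yaw":0},{"x":0,"y":0,"z":0.7,"yaw":0},{"x":0,"y":0.3,"z":0,"yaw":0},{"x":0,"y":0.3,"z":0,"yaw":0}]'; python3 -m inch '[{"x":0,"y":0.3,"z":0,"yaw":0},{"x":0,"y":0.3,"z":0.05,"yaw":0},{"x":0.05,"y":0.3,"z":0.05,"yaw":0},{"x":0.05,"y":0.3,"z":0.05,"yaw":0},{"x":0,"y":0.1,"z":0,"yaw":0}]'; python3 - <<'E'
from h import *
print(here())
for c in [(-13,10,40),(-15,-2,36),(-15.2,-2,26.7)]:print(c,wp(c))
p,d,i,W=cloud("wrist","pics/w4.png")
L=(W-CASE[:3,3])@CASE[:3,:3]*1000
m=(L[...,2]>24)&(L[...,2]<70)&(abs(L[...,0]+9)<6)&(L[...,1]>-30)&(L[...,1]<34)
print(m.sum(),L[m].round(0)[::max(1,m.sum()//12)].tolist())
E
```

```text
time_s: 4.95
tcp_pos: [0.5491, 0.0622, 0.1711]
eef_rot: [179.6, -0.6, -13.4]
contact_force: [0.5, 0.1, 0.6]
gripper_width: 0.0004
time_s: 5.37
tcp_pos: [0.5446, 0.0248, 0.1713]
eef_rot: [179.7, -0.8, -13.5]
contact_force: [-1.0, 0.5, 0.3]
gripper_width: 0.0005
(array([-8.7, 10.5, 44.7]), array([-1. ,  0.5,  0.3]), array([179.7,  -0.8, -13.5]))
(-13, 10, 40) [-0.06  0.02  0.25  0.01]
(-15, -2, 36) [-0.04  0.5   0.43  0.01]
(-15.2, -2, 26.7) [0.13 0.5  0.75 0.01]
200 [[-7.0, 29.0, 24.0], [-9.0, 29.0, 24.0], [-8.0, 26.0, 26.0], [-7.0, 23.0, 27.0], [-9.0, 26.0, 27.0], [-8.0, 24.0, 29.0], [-8.0, 22.0, 30.0], [-8.0, 19.0, 31.0], [-8.0, 17.0, 31.0], [-8.0, 14.0, 32.0], [-9.0, 18.0, 33.0], [-9.0, 15.0, 33.0], [-8.0, 11.0, 38.0]]
```

```bash
python3 -m inch '[{"x":-0.02,"y":0.3,"z":0.15,"yaw":0},{"x":-0.02,"y":0.2,"z":0.25,"yaw":0},{"x":0.05,"y":0,"z":0.15,"yaw":0},{"x":0.05,"y":0,"z":0.12,"yaw":0},{"x":0,"y":0,"z":0.05,"yaw":0}]'; python3 - <<'E'
from h import *
print(here())
print(wp((-15.2,-2,26.7)))
p,d,i,W=cloud("wrist","pics/w5.png")
L=(W-CASE[:3,3])@CASE[:3,:3]*1000
m=(L[...,2]>20.5)&(L[...,2]<70)&(abs(L[...,0]+9)<5)&(L[...,1]>-30)&(L[...,1]<34)
print(m.sum(),L[m].round(0)[::max(1,m.sum()//12)].tolist())
E
```

```text
time_s: 5.83
tcp_pos: [0.5441, 0.0101, 0.1532]
eef_rot: [179.7, -1.0, -13.5]
contact_force: [-0.1, -0.4, 1.2]
gripper_width: 0.0006
(array([-15.2,  -3.9,  27.5]), array([-0.1, -0.4,  1.2]), array([179.7,  -1. , -13.5]))
[ 0.02 -0.08  0.03 -0.  ]
258 [[-4.0, 34.0, 21.0], [-6.0, -8.0, 21.0], [-6.0, -4.0, 21.0], [-7.0, 14.0, 21.0], [-6.0, -1.0, 21.0], [-8.0, 30.0, 21.0], [-7.0, 13.0, 22.0], [-6.0, 1.0, 22.0], [-6.0, 3.0, 23.0], [-7.0, -8.0, 22.0], [-5.0, -7.0, 24.0], [-6.0, -8.0, 24.0], [-9.0, -4.0, 24.0]]
```

Nearly shut; press gently further until the force rises.

```bash
python3 -m inch '[{"x":0,"y":0,"z":0.08,"yaw":0},{"x":0,"y":0,"z":0.06,"yaw":0}]'; python3 -m inch '[{"x":0,"y":0,"z":0.08,"yaw":0},{"x":0,"y":0,"z":0.06,"yaw":0}]'; python3 -c "
from h import *
print(here())"
```

```text
time_s: 6.05
tcp_pos: [0.5445, 0.0103, 0.1497]
eef_rot: [179.7, -1.0, -13.5]
contact_force: [-4.4, -0.8, 11.5]
gripper_width: 0.0002
time_s: 6.22
tcp_pos: [0.5448, 0.0101, 0.1491]
eef_rot: [179.6, -1.1, -13.4]
contact_force: [-7.6, 0.3, 18.1]
gripper_width: 0.0005
(array([-16.7,  -3.7,  23.5]), array([-7.6,  0.3, 18.1]), array([179.6,  -1.1, -13.4]))
```

```bash
python3 -m inch '[{"x":-0.3,"y":0,"z":-0.6,"yaw":0},{"x":-0.6,"y":0,"z":-1,"yaw":0},{"x":-0.6,"y":0,"z":-1,"yaw":0},{"x":-0.4,"y":0,"z":-1,"yaw":0},{"x":0,"y":0,"z":-0.5,"yaw":0}]' 1; python3 - <<'E'
from h import *
print(here())
p,d,i,W=cloud("wrist","pics/w6.png")
L=(W-CASE[:3,3])@CASE[:3,:3]*1000
for y in range(-10,38,6):
    m=(abs(L[...,0]+9)<3)&(abs(L[...,1]-y)<3)&(L[...,2]>-5)&(L[...,2]<80);print(y,m.sum(),np.percentile(L[m][:,2],[5,50,95]).round(1))
print(go([.4855,.3235,.20]))
# cover look
m=(W[...,2]>.01)&(W[...,2]<.06)&(abs(W[...,0]-.485)<.09)&(abs(W[...,1]-.323)<.09)
print(m.sum(), rect(W[m&(W[...,2]<.04)]) if m.sum()>10 else 0)
E
```

```text
time_s: 6.63
tcp_pos: [0.4926, 0.0229, 0.2501]
eef_rot: [179.4, -0.6, -13.4]
contact_force: [1.4, 0.5, 0.2]
gripper_width: 0.0284
(array([-12.7,  -3.5, 138. ]), array([1.4, 0.5, 0.2]), array([179.4,  -0.6, -13.4]))
-10 23 [ 6.3 19.7 21.8]
-4 58 [ 6.5 21.6 22.6]
2 59 [ 7.1 20.8 22. ]
8 45 [ 6.8 19.5 20.9]
14 48 [ 6.8 19.5 20.7]
20 43 [ 6.7 19.6 21.1]
26 49 [ 6.6 19.5 20.7]
32 48 [16.2 20.2 21.9]
[ -3.1  -11.61   2.08   0.  ]
3897 ((487.3636779785156, 320.2827453613281), (88.93130493164062, 129.3612518310547), 11.182766914367676)
```

```bash
python3 -m inch '[{"x":-0.2,"y":-0.6,"z":0,"yaw":-0.6},{"x":-0.2,"y":-1,"z":0,"yaw":-1},{"x":-0.2,"y":-1,"z":0.2,"yaw":-1},{"x":0.1,"y":-1,"z":0.2,"yaw":-1},{"x":0.1,"y":-1,"z":0.2,"yaw":-1}]' 0.3 12; python3 -m inch '[{"x":0.1,"y":-1,"z":0.2,"yaw":-1},{"x":0.1,"y":-1,"z":0.2,"yaw":-0.5},{"x":0.1,"y":-1,"z":0.2,"yaw":0},{"x":0.1,"y":-1,"z":0.2,"yaw":0},{"x":0,"y":-0.8,"z":0,"yaw":0}]';  python3 - <<'E'
from h import *
print(go([.4865,.322,.15],11))
E
```

```text
time_s: 7.1
tcp_pos: [0.4959, 0.1421, 0.2382]
eef_rot: [179.5, -0.8, 5.5]
contact_force: [0.2, -0.7, -0.1]
gripper_width: 0.0566
time_s: 7.52
tcp_pos: [0.4826, 0.269, 0.2123]
eef_rot: [179.3, -0.5, 12.2]
contact_force: [-0.3, 0.2, 0.3]
gripper_width: 0.0569
[ 0.6  -2.04  2.49  0.29]
```

```bash
python3 -m inch '[{"x":0.3,"y":-0.8,"z":0.6,"yaw":0.2},{"x":0.3,"y":-0.8,"z":0.8,"yaw":0.1},{"x":0,"y":-0.4,"z":0.8,"yaw":0},{"x":0,"y":0,"z":0.3,"yaw":0},{"x":0,"y":0,"z":0,"yaw":0}]';  python3 - <<'E'
from h import *
s=r.get_state();t=s["tcp_pos"];print(t,s["eef_rot"])
p,d,i,W=cloud("wrist","pics/w7.png")
ok=(abs(W[...,0]-.487)<.09)&(abs(W[...,1]-.322)<.1)
A=W[ok&(W[...,2]>.02)&(W[...,2]<.04)];print("cover",len(A),rect(A))
F=W[ok&(W[...,2]>.044)&(W[...,2]<.053)];print("fan",len(F),rect(F),np.median(F[:,2]))
m=np.linalg.norm(W[...,:2]-t[:2],axis=-1)<.06
m&=(W[...,2]>t[2]-.025);P=W[m]-t;o=np.argsort(P[:,2]);print("fingers",s["gripper_width"],(P[o][:100:10]*1000).round(0).tolist())
E
```

```text
time_s: 7.93
tcp_pos: [0.4858, 0.3284, 0.1444]
eef_rot: [179.3, -0.4, 11.3]
contact_force: [0.1, -1.5, 0.4]
gripper_width: 0.0567
[0.48582775 0.32841474 0.14440565] [179.32361847  -0.43791358  11.25164981]
cover 10434 ((486.48846435546875, 323.24468994140625), (89.03074645996094, 124.567626953125), 11.201440811157227)
fan 2059 ((487.0717468261719, 323.48724365234375), (39.975616455078125, 39.70969009399414), 10.437792778015137) 0.048331028448966196
fingers 0.056725815565543306 [[-14.0, 26.0, 14.0], [-3.0, 29.0, 15.0], [3.0, 33.0, 16.0], [16.0, -29.0, 16.0], [6.0, -28.0, 16.0], [4.0, 33.0, 17.0], [3.0, 33.0, 17.0], [3.0, 30.0, 18.0], [16.0, -29.0, 18.0], [1.0, -29.0, 18.0]]
```

View pics/w7.png

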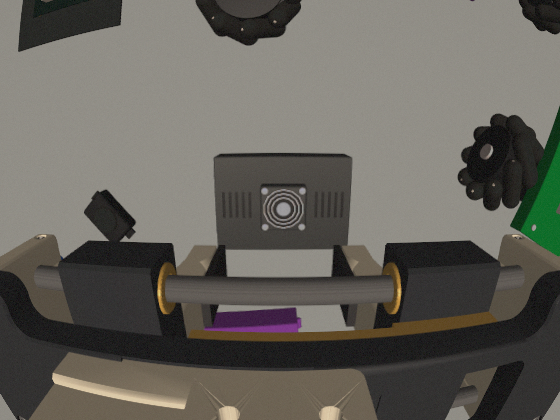

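```bash
python3 - <<'E'
from h import *
print(go([.4868,.3234,.05],11))
E
```

```text
[-0.    0.2   3.8   0.06]
```

```bash
python3 -m inch '[{"x":0,"y":0.15,"z":0.8,"yaw":0},{"x":0,"y":0.05,"z":1,"yaw":0},{"x":0,"y":0,"z":1,"yaw":0},{"x":0,"y":0,"z":0.8,"yaw":0},{"x":0,"y":0,"z":0,"yaw":0}]';  python3 - <<'E'
from h import *
s=r.get_state();t=s["tcp_pos"];print(t,s["eef_rot"],go([.4868,.3234,.0215],11))
p,d,i,W=cloud("wrist","pics/w8.png")
m=np.linalg.norm(W[...,:2]-t[:2],axis=-1)<.06
m&=(W[...,2]>.055);P=W[m];o=np.argsort(P[:,2]);print("fingers",P[o][:100:10].round(3).tolist())
E
```

```text
time_s: 8.4
tcp_pos: [0.4916, 0.3224, 0.0593]
eef_rot: [179.7, -0.9, 11.2]
contact_force: [0.1, -1.5, -0.4]
gripper_width: 0.057
[0.49156657 0.32240897 0.05932596] [179.65937405  -0.94757622  11.19371334] [-0.18 -0.08  1.51  0.05]
fingers [[0.478, 0.349, 0.073], [0.488, 0.351, 0.074], [0.507, 0.294, 0.075], [0.49, 0.351, 0.075], [0.486, 0.35, 0.076], [0.483, 0.35, 0.076], [0.507, 0.295, 0.077], [0.495, 0.356, 0.077], [0.496, 0.294, 0.077], [0.484, 0.35, 0.078]]
```

```bash
python3 -m inch '[{"x":-0.15,"y":-0.08,"z":0.5,"yaw":0},{"x":-0.1,"y":0,"z":0.5,"yaw":0},{"x":-0.05,"y":0,"z":0.35,"yaw":0},{"x":0,"y":0,"z":0.05,"yaw":0},{"x":0,"y":0,"z":0,"yaw":0}]';  python3 -c "
from h import *
print(go([.4868,.3234,.024],11),r.get_state()['tcp_pos'])"
```

```text
time_s: 8.87
tcp_pos: [0.4903, 0.3263, 0.0351]
eef_rot: [-179.9, -1.7, 11.2]
contact_force: [0.2, 0.6, -0.1]
gripper_width: 0.0573
[-0.16  0.09  0.44  0.05] [0.49031153 0.32626353 0.03509924]
```

```bash
python3 -m inch '[{"x":-0.14,"y":0.1,"z":0.25,"yaw":0},{"x":0,"y":0,"z":0.2,"yaw":0},{"x":0,"y":0,"z":0,"yaw":0}]';  python3 -c "
from h import *
print(go([.4868,.3234,.024],11),r.get_state()['tcp_pos'],r.get_state()['eef_rot'])"
```

```text
time_s: 9.12
tcp_pos: [0.4891, 0.3243, 0.0261]
eef_rot: [-179.8, -1.9, 11.2]
contact_force: [0.1, 0.4, 0.2]
gripper_width: 0.0566
[-0.1   0.02  0.08  0.05] [0.48907122 0.3243253  0.02609801] [-179.75209303   -1.89334527   11.21999975]
```

```bash
python3 -m inch '[{"x":-0.1,"y":0,"z":0.08,"yaw":0},{"x":0,"y":0,"z":0,"yaw":0},{"x":0,"y":0,"z":0,"yaw":0},{"x":0,"y":0,"z":0,"yaw":0},{"x":0,"y":0,"z":0,"yaw":0}]' -1 15; python3 -m inch '[{"x":0,"y":0,"z":-0.5,"yaw":0},{"x":0,"y":0,"z":-0.8,"yaw":0},{"x":0,"y":0,"z":-0.8,"yaw":0},{"x":0,"y":0,"z":0,"yaw":0}]';  python3 - <<'E'
from h import *
s=r.get_state();t=s["tcp_pos"]
p,d,i,W=cloud("wrist","pics/w9.png")
m=(abs(W[...,0]-t[0])<.07)&(abs(W[...,1]-t[1])<.09)&(W[...,2]>.025)&(W[...,2]<t[2]+.012)
P=W[m];print(m.sum(),rect(P),np.percentile(P[:,2],[5,50,95]),t)
E
```

```text
time_s: 9.53
tcp_pos: [0.4865, 0.3238, 0.0241]
eef_rot: [-179.8, -1.9, 11.2]
contact_force: [0.7, -1.3, -1.1]
gripper_width: 0.0397
time_s: 9.87
tcp_pos: [0.4838, 0.3221, 0.0765]
eef_rot: [-179.9, -1.7, 11.2]
contact_force: [0.7, 0.6, -0.7]
gripper_width: 0.0398
16351 ((483.7412414550781, 321.6405944824219), (88.55828094482422, 124.68028259277344), 11.228435516357422) [0.07419885 0.08607414 0.08720453] [0.483823   0.32209586 0.07654632]
```

```bash
python3 - <<'E'
from h import *
d=np.load("pics/top0.npy");i=r.camera_info("top");W=unproj(d,i,"top")
c=np.cos(np.radians(-13.5));s=np.sin(np.radians(-13.5))
o=np.array([.5712,.0076])
h=(W[...,0]-o[0])*c+(W[...,1]-o[1])*s; y=-(W[...,0]-o[0])*s+(W[...,1]-o[1])*c
m=(W[...,2]>.18)&(W[...,2]<.21)&(abs(y)<.1)&(h>.08)&(h<.3)
print(m.sum(),h[m].min(),h[m].max(),y[m].min(),y[m].max(),np.median(W[m][:,2]))
m=(W[...,2]>.158)&(W[...,2]<.166)&(abs(y)<.1)&(h>.05)&(h<.3);print(np.percentile(h[m],[1,99]))
def P(h,y,z):return [o[0]+h*c-y*s,o[1]+h*s+y*c,z]
h0=.1695
for q in [(.02,.0,.30),(.10,0,.30)]:print(P(*q),go(P(*q),-13.5))
E
```

```text
326 0.16218344936693516 0.23692654051714288 -0.03021402131944785 0.05959343412626875 0.19534543148505867
[0.11655686 0.24958525]
[np.float64(0.5906473984079535), np.float64(0.002931092722881892), 0.3] [ 1.74 13.34 -9.    6.17]
[np.float64(0.6684369920397677), np.float64(-0.015744536385590542), 0.3] [ 4.65 14.68 -9.    6.17]
```

```bash
python3 -m inch '[{"x":0,"y":0,"z":-0.9,"yaw":0.3},{"x":0,"y":0.2,"z":-1,"yaw":0.7},{"x":0,"y":0.4,"z":-1,"yaw":0.8},{"x":0.1,"y":0.7,"z":-1,"yaw":0.8},{"x":0.2,"y":0.8,"z":-1,"yaw":0.8}]'; python3 -m inch '[{"x":0.3,"y":0.8,"z":-1,"yaw":0.8},{"x":0.3,"y":0.9,"z":-0.8,"yaw":0.8},{"x":0.4,"y":0.9,"z":-0.4,"yaw":0.6},{"x":0.5,"y":0.9,"z":-0.1,"yaw":0.3},{"x":0.5,"y":0.9,"z":0,"yaw":0}]'; python3 - <<'E'
from h import *
c=np.cos(np.radians(-13.5));s=np.sin(np.radians(-13.5))
print(go([.5712+.129*c,.0076+.129*s,.27],-13.5),r.get_state()["eef_rot"])
E
```

```text
time_s: 10.33
tcp_pos: [0.4864, 0.2664, 0.1919]
eef_rot: [179.7, -0.9, -2.8]
contact_force: [0.8, 0.4, -1.2]
gripper_width: 0.0399
time_s: 10.75
tcp_pos: [0.519, 0.147, 0.2561]
eef_rot: [-179.9, -1.1, -13.3]
contact_force: [1.3, -0.3, -1.3]
gripper_width: 0.0394
[ 8.47  4.97 -0.56  0.05] [-179.86123905   -1.0794776   -13.29547497]
```

```bash
python3 -m inch '[{"x":0.9,"y":0.6,"z":-0.2,"yaw":0.05},{"x":0.9,"y":0.6,"z":-0.1,"yaw":0},{"x":0.9,"y":0.6,"z":0,"yaw":0},{"x":0.9,"y":0.6,"z":0,"yaw":0},{"x":0.9,"y":0.6,"z":0,"yaw":0}]'; python3 -m inch '[{"x":0.9,"y":0.6,"z":0,"yaw":0},{"x":0.9,"y":0.5,"z":0,"yaw":0},{"x":0.9,"y":0.3,"z":0,"yaw":0},{"x":0.3,"y":0.1,"z":0.2,"yaw":0},{"x":0,"y":0,"z":0.2,"yaw":0}]'; python3 - <<'E'
from h import *
c=np.cos(np.radians(-13.5));s=np.sin(np.radians(-13.5))
print(go([.5712+.129*c,.0076+.129*s,.225],-13.5),r.get_state()["eef_rot"])
E
```

```text
time_s: 11.17
tcp_pos: [0.611, 0.0417, 0.2636]
eef_rot: [-179.8, -0.9, -13.5]
contact_force: [0.8, 0.6, -1.5]
gripper_width: 0.0398
time_s: 11.58
tcp_pos: [0.6795, -0.0199, 0.2477]
eef_rot: [-179.9, -0.6, -13.8]
contact_force: [-0.2, 0.2, -1.0]
gripper_width: 0.0401
[ 0.69 -0.06  0.91 -0.07] [-179.93910577   -0.58391017  -13.79136538]
```

```bash
python3 -m inch '[{"x":0.4,"y":0,"z":0.3,"yaw":-0.07},{"x":0.3,"y":0,"z":0.4,"yaw":0},{"x":0,"y":0,"z":0.3,"yaw":0},{"x":0,"y":0,"z":0.3,"yaw":0},{"x":0,"y":0,"z":0.2,"yaw":0}]' - 8; python3 -m inch '[{"x":0,"y":0,"z":0.2,"yaw":0},{"x":0,"y":0,"z":0.2,"yaw":0},{"x":0,"y":0,"z":0.2,"yaw":0}]';cat >> h.py <<'E'
def coverfit(save=None):
    "fit cover top plane from wrist depth; returns tilt etc. relative to case"
    s=r.get_state();t=s["tcp_pos"];p,d,i,W=cloud("wrist",save)
    Q=W-t;ps=np.radians(-13.5);ex=np.array([np.cos(ps),np.sin(ps),0]);ey=np.array([-np.sin(ps),np.cos(ps),0])
    X,Y,Z=Q@ex*1000,Q@ey*1000,Q[...,2]*1000
    m=(abs(X)<60)&(abs(Y)<64)&(abs(Y)>34)&(Z<48)&(Z>-40)&np.isfinite(Z)
    A=np.c_[X[m],Y[m],np.ones(m.sum())];z=Z[m];w=np.ones(len(z),bool)
    for k in range(8):
        c=np.linalg.lstsq(A[w],z[w],rcond=None)[0];e=abs(A@c-z);w=e<max(2,6-k)
    n=np.array([-c[0],-c[1],1]);n/=np.linalg.norm(n)
    x=X[m][w];y=Y[m][w]
    print("tilt x deg",np.degrees(np.arctan(c[0])).round(1),"tilt y",np.degrees(np.arctan(c[1])).round(1),"z0",c[2].round(1),"n",w.sum(),m.sum(),"x",np.percentile(x,[.5,99.5]).round(1),"y",np.percentile(y,[.5,99.5]).round(1))
    g=(abs(X)<75)&(abs(Y)<90)&np.isfinite(Z)&(abs(Z-(c[0]*X+c[1]*Y+c[2]))<2.0)
    # all plane pixels, in case coords: extents
    L=(W[g]-CASE[:3,3])@CASE[:3,:3]*1000
    print("case-frame extents x",np.percentile(L[:,0],[.5,99.5]).round(1),"y",np.percentile(L[:,1],[.5,99.5]).round(1),"z",np.percentile(L[:,2],[1,50,99]).round(1), "rect",cv2.minAreaRect(L[:,:2].astype(np.float32)))
    return c
E
python3 -c "
from h import *
print(r.get_state()['tcp_pos'],r.get_state()['contact_force']);coverfit('pics/w10.png')"
```

```text
time_s: 12.0
tcp_pos: [0.6957, -0.0226, 0.2037]
eef_rot: [180.0, -0.3, -13.4]
contact_force: [-1.8, -0.3, 0.2]
gripper_width: 0.04
time_s: 12.25
tcp_pos: [0.696, -0.0222, 0.1931]
eef_rot: [179.9, -0.6, -13.2]
contact_force: [-16.7, 3.6, 38.7]
gripper_width: 0.0397
[ 0.69601825 -0.02221693  0.1931018 ] [-16.66122676   3.5611122   38.67238929]
tilt x deg -23.1 tilt y -0.4 z0 36.7 n 1356 10462 x [11.3 54.6] y [-61.3  61. ]
case-frame extents x [153.9 198.6] y [-60.1  60.5] z [-62.2 -19.   -2.2] rect ((175.1689910888672, -0.17192840576171875), (47.94240188598633, 123.86831665039062), 0.8754703402519226)
```

```bash
python3 -m inch '[{"x":0,"y":0,"z":-0.3,"yaw":0},{"x":0,"y":0,"z":-0.4,"yaw":0},{"x":0,"y":0,"z":-0.6,"yaw":0},{"x":0,"y":0,"z":0,"yaw":0}]' - 15
python3 -c "
from h import *
print(r.get_state()['tcp_pos'],r.get_state()['contact_force'])
p,d,i,W=cloud('wrist','pics/w11.png')
t=r.get_state()['tcp_pos'];Q=W-t;ps=np.radians(-13.5);ex=np.array([np.cos(ps),np.sin(ps),0]);ey=np.array([-np.sin(ps),np.cos(ps),0])
X,Y,Z=Q@ex*1000,Q@ey*1000,Q[...,2]*1000
for y in(-50,-40,40,50):
    print(y,[(x,np.median(Z[(abs(X-x)<4)&(abs(Y-y)<4)&(Z<55)]).round(1)) for x in range(-50,60,10)])
"
```

```text
time_s: 12.63
tcp_pos: [0.6954, -0.0209, 0.2302]
eef_rot: [-180.0, -0.9, -13.1]
contact_force: [0.3, -0.2, 0.2]
gripper_width: 0.0397
[ 0.69536036 -0.02093476  0.23024406] [ 0.34687607 -0.23186665  0.21262287]
-50 [(-50, np.float64(nan)), (-40, np.float64(nan)), (-30, np.float64(nan)), (-20, np.float64(nan)), (-10, np.float64(nan)), (0, np.float64(nan)), (10, np.float64(19.3)), (20, np.float64(23.0)), (30, np.float64(28.2)), (40, np.float64(33.4)), (50, np.float64(21.7))]
-40 [(-50, np.float64(nan)), (-40, np.float64(nan)), (-30, np.float64(nan)), (-20, np.float64(nan)), (-10, np.float64(nan)), (0, np.float64(14.2)), (10, np.float64(18.4)), (20, np.float64(23.0)), (30, np.float64(28.1)), (40, np.float64(33.4)), (50, np.float64(22.1))]
40 [(-50, np.float64(nan)), (-40, np.float64(nan)), (-30, np.float64(nan)), (-20, np.float64(nan)), (-10, np.float64(nan)), (0, np.float64(14.3)), (10, np.float64(18.7)), (20, np.float64(23.2)), (30, np.float64(28.4)), (40, np.float64(33.6)), (50, np.float64(21.1))]
50 [(-50, np.float64(nan)), (-40, np.float64(nan)), (-30, np.float64(nan)), (-20, np.float64(nan)), (-10, np.float64(nan)), (0, np.float64(nan)), (10, np.float64(19.5)), (20, np.float64(23.5)), (30, np.float64(28.4)), (40, np.float64(33.4)), (50, np.float64(20.9))]
  return _methods._mean(a, axis=axis, dtype=dtype,
  ret = ret.dtype.type(ret / rcount)
```

View pics/w11.png

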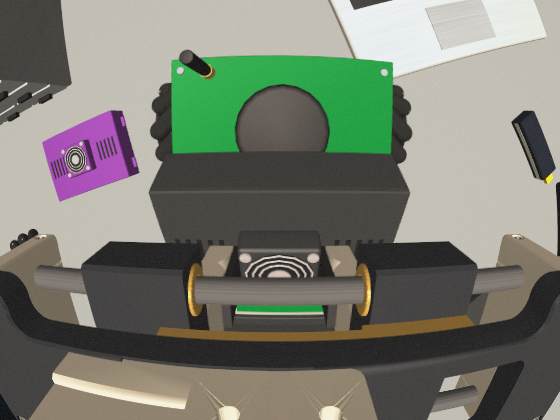

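```bash
cat >> h.py <<'E'
def cov(save=None):
    s=r.get_state();t=s["tcp_pos"];p,d,i,W=cloud("wrist",save)
    ps=np.radians(-13.5);ex=np.array([np.cos(ps),np.sin(ps),0]);ey=np.array([-np.sin(ps),np.cos(ps),0])
    Q=W-t;X,Y,Z=Q@ex*1000,Q@ey*1000,Q[...,2]*1000
    m=(X>5)&(X<38)&(abs(Y)<58)&(abs(Y)>34)&(Z<40)&(Z>5)
    A=np.c_[X[m],Y[m],np.ones(m.sum())];z=Z[m];w=np.ones(len(z),bool)
    for k in range(8):
        c=np.linalg.lstsq(A[w],z[w],rcond=None)[0];w=abs(A@c-z)<max(1.5,6-k)
    g=(abs(X-20)<50)&(abs(Y)<80)&(abs(Z-(c[0]*X+c[1]*Y+c[2]))<1.2)&(X>5)
    xe=np.percentile(X[g],99);yy=np.percentile(Y[g&(X>8)],[.5,99.5])
    a=np.arctan(c[0]);ze=c[0]*xe+c[2];u=np.array([np.cos(a),np.sin(a)]);n=np.array([-u[1],u[0]])
    o=np.array([xe,ze])-44*u-34*n
    ow=t+(o[0]*ex+o[1]*np.array([0,0,1])+yy.mean()*ey)/1000
    oc=(ow-CASE[:3,3])@CASE[:3,:3]*1000
    yawerr=np.degrees(c[1])
    # flange and tray in case frame
    L=(W-CASE[:3,3])@CASE[:3,:3]*1000
    f=(abs(L[...,2])<3)&(abs(L[...,0])<60)&(abs(L[...,1])<85)
    ext=[np.percentile(L[f][:,k],[.5,99.5]).round(1).tolist() for k in(0,1)] if f.sum()>50 else None
    print("tilt",np.degrees(a).round(1),"roll",np.degrees(c[1]).round(1),"n",w.sum(),m.sum(),"o rel",o.round(1),"yy",yy.round(1),"origin in case",oc.round(1),"| flange",f.sum(),ext,"Fz",s["contact_force"].round(1))
    return ow,o,W,L
def to(ow,c,yaw=-13.5):
    s=r.get_state();return go(s["tcp_pos"]+tr(CASE,c)-ow,yaw)
E
python3 -c "
from h import *
ow,o,W,L=cov();print(to(ow,(0,0,60)),to(ow,(0,0,90)))"
```

```text
tilt 27.3 roll 0.2 n 4054 4185 o rel [ 19.3 -17. ] yy [-60.7  60.7] origin in case [156.7   1.2 -20.6] | flange 1154 [[38.0, 53.4], [-40.9, 39.9]] Fz [-0.  -0.9 -1. ]
[-7.04  0.01  0.34  0.08] [-7.64  0.01 -0.7   0.08]
```

```bash
python3 -m inch '[{"x":-0.2,"y":0,"z":-0.7,"yaw":0.08},{"x":-0.9,"y":0,"z":0,"yaw":0},{"x":-1,"y":0,"z":0,"yaw":0},{"x":-1,"y":0,"z":0,"yaw":0},{"x":-1,"y":0,"z":0,"yaw":0}]'; python3 -m inch '[{"x":-1,"y":0,"z":0,"yaw":0},{"x":-1,"y":0,"z":0,"yaw":0},{"x":-0.9,"y":0,"z":0,"yaw":0},{"x":-0.3,"y":0,"z":0,"yaw":0},{"x":0,"y":0,"z":0,"yaw":0}]'
python3 -c "
from h import *
ow,o,W,L=cov('pics/w12.png');print(to(ow,(0,0,40)),r.get_state()['eef_rot'])
np.save('pics/L12.npy',L)
f=(abs(L[...,2])<4)&(abs(L[...,0])<60)&(abs(L[...,1])<85)
print(L[f][:,1].min(),L[f][:,1].max())
for y in (-70,-50,0,50,70):
    q=f&(abs(L[...,1]-y)<4); print(y,q.sum(),np.percentile(L[q][:,0],[1,99]).round(1) if q.sum() else 0, np.median(L[q][:,2]) if q.sum() else 0)
"
```

```text
time_s: 13.15
tcp_pos: [0.5921, 0.0033, 0.236]
eef_rot: [179.8, -0.1, -13.7]
contact_force: [-0.5, 0.1, 0.1]
gripper_width: 0.0399
time_s: 13.57
tcp_pos: [0.5042, 0.023, 0.2313]
eef_rot: [179.8, 0.3, -13.7]
contact_force: [0.4, -0.0, -0.4]
gripper_width: 0.0403
tilt 26.2 roll -0.4 n 3973 4102 o rel [ 19.  -17.3] yy [-60.9  60.6] origin in case [-11.5  -0.9  79.5] | flange 5994 [[-22.6, 52.3], [-75.6, 75.0]] Fz [ 0.4 -0.  -0.4]
[ 1.19 -0.04  1.14 -0.05] [179.76211888   0.25346882 -13.68290221]
-76.51056357301177 75.97082359294782
-70 678 [-22.9  52. ] 0.010956674580547977
-50 285 [-19.7  52.1] 0.029471961234870152
0 217 [39.3 52.4] 0.13922835849679968
50 365 [-22.   52.2] 0.2246215185816203
70 657 [-21.7  51.9] 0.030230593576825605
```

```bash
python3 -m inch '[{"x":0.3,"y":0,"z":0.3,"yaw":-0.05},{"x":0.4,"y":0,"z":0.4,"yaw":0},{"x":0.4,"y":0,"z":0.4,"yaw":0},{"x":0.1,"y":0,"z":0.1,"yaw":0},{"x":0,"y":0,"z":0,"yaw":0}]'
python3 -c "
from h import *
ow,o,W,L=cov('pics/w13.png');print(to(ow,(-.5,-.3,24)),to(ow,(-.5,-.3,12)),r.get_state()['eef_rot'])
"
```

```text
time_s: 14.03
tcp_pos: [0.54, 0.0145, 0.1957]
eef_rot: [179.7, 0.3, -13.5]
contact_force: [-0.2, -0.1, -0.4]
gripper_width: 0.0399
tilt 26.2 roll -0.4 n 3969 4100 o rel [ 19.  -17.3] yy [-60.8  60.7] origin in case [ 2.5 -0.6 30.2] | flange 5946 [[27.4, 52.4], [-75.4, 74.5]] Fz [-0.2 -0.1 -0.4]
[ 0.02 -0.01  0.28 -0.  ] [ 0.26 -0.01  0.69 -0.  ] [179.6761763    0.36095843 -13.5079533 ]
```

```bash
python3 -m inch '[{"x":0.02,"y":0,"z":0.15,"yaw":0},{"x":0,"y":0,"z":0.15,"yaw":0},{"x":0,"y":0,"z":0,"yaw":0}]' - 6
python3 -c "
from h import *
ow,o,W,L=cov();print(to(ow,(-.5,-.3,15)),to(ow,(-.5,-.3,10)),r.get_state()['eef_rot'])
"
```

```text
time_s: 14.33
tcp_pos: [0.5406, 0.0138, 0.1865]
eef_rot: [179.6, 0.4, -13.6]
contact_force: [0.4, -0.1, -0.5]
gripper_width: 0.04
tilt 25.0 roll -0.4 n 3999 4130 o rel [ 18.4 -18. ] yy [-60.8  60.6] origin in case [-2.3 -1.2 21.6] | flange 6458 [[28.5, 52.5], [-75.2, 74.5]] Fz [ 0.4 -0.1 -0.5]
[ 0.2  -0.04  0.19 -0.02] [ 0.3  -0.04  0.36 -0.02] [179.61324571   0.4288831  -13.57467545]
```

```bash
python3 -m inch '[{"x":0.1,"y":-0.03,"z":0.08,"yaw":0},{"x":0.08,"y":-0.01,"z":0.1,"yaw":0},{"x":0.05,"y":0,"z":0.08,"yaw":0},{"x":0,"y":0,"z":0,"yaw":0}]' - 10
python3 -c "
from h import *
ow,o,W,L=cov();print(to(ow,(-.5,-.3,12)),to(ow,(-.5,-.3,8)),r.get_state()['eef_rot'])
"
```

```text
time_s: 14.72
tcp_pos: [0.547, 0.0138, 0.1811]
eef_rot: [179.7, 0.3, -13.5]
contact_force: [-0.2, -0.5, -1.6]
gripper_width: 0.0397
tilt 25.0 roll -0.3 n 3992 4124 o rel [ 18.4 -18. ] yy [-60.7  60.7] origin in case [ 0.3  0.4 13.8] | flange 6423 [[33.2, 52.4], [-75.3, 74.4]] Fz [-0.2 -0.5 -1.6]
[ 0.01  0.03  0.08 -0.01] [ 0.09  0.03  0.22 -0.01] [179.69378602   0.2967047  -13.52184232]
```

```bash
python3 -m inch '[{"x":0.03,"y":0.02,"z":0.08,"yaw":0},{"x":0.04,"y":0,"z":0.08,"yaw":0},{"x":0.03,"y":0,"z":0.06,"yaw":0}]' 
python3 -c "
from h import *
ow,o,W,L=cov();print(to(ow,(-.5,-.3,8)),r.get_state()['eef_rot'])
"
```

```text
time_s: 15.02
tcp_pos: [0.5493, 0.0125, 0.1763]
eef_rot: [179.7, 0.3, -13.5]
contact_force: [-3.5, 0.7, 3.9]
gripper_width: 0.0398
tilt 26.0 roll -0.3 n 4001 4131 o rel [ 19.1 -17.6] yy [-60.7  60.7] origin in case [ 0.9 -0.3  8.3] | flange 5684 [[33.4, 52.5], [-75.4, 74.6]] Fz [-3.5  0.7  3.9]
[-0.04 -0.    0.04 -0.  ] [179.69343602   0.26839175 -13.50224107]
```

```bash
python3 -m inch '[{"x":-0.02,"y":0,"z":0.08,"yaw":0},{"x":-0.03,"y":0,"z":0.08,"yaw":0},{"x":-0.03,"y":0,"z":0.06,"yaw":0}]' 
python3 -c "
from h import *
ow,o,W,L=cov();print(to(ow,(-.5,-.3,8)),r.get_state()['eef_rot'])
"
```

```text
time_s: 15.32
tcp_pos: [0.5487, 0.0128, 0.1736]
eef_rot: [179.7, 0.1, -13.5]
contact_force: [-3.6, -0.5, 10.7]
gripper_width: 0.0402
tilt 29.0 roll -0.3 n 3942 4074 o rel [ 20.8 -16.8] yy [-60.8  60.7] origin in case [ 0.9 -0.3  6.1] | flange 5785 [[33.8, 52.5], [-75.3, 74.7]] Fz [-3.6 -0.5 10.7]
[-0.09  0.   -0.04  0.01] [ 1.79729635e+02  3.79467085e-02 -1.34577586e+01]
```

```bash
python3 -m inch '[{"x":0,"y":0,"z":0,"yaw":0},{"x":0,"y":0,"z":0,"yaw":0},{"x":0,"y":0,"z":0,"yaw":0}]' 0.3 
python3 -m inch '[{"x":0,"y":0,"z":-0.3,"yaw":0},{"x":0,"y":0,"z":-0.7,"yaw":0},{"x":-0.4,"y":0,"z":-0.8,"yaw":0},{"x":-0.8,"y":0,"z":-0.8,"yaw":0},{"x":0,"y":0,"z":0,"yaw":0}]' -1 40
cat >> h.py <<'E'
def home(save=None):
    p,d,i,W=cloud("wrist",save);L=(W-CASE[:3,3])@CASE[:3,:3]*1000
    m=(abs(L[...,0])<41)&(abs(L[...,1])<59)&((abs(L[...,1])>25)|(abs(L[...,0])>25))&(L[...,2]>28)&(L[...,2]<55)
    A=np.c_[L[m][:,:2],np.ones(m.sum())];z=L[m][:,2];w=np.ones(len(z),bool)
    for k in range(8):
        c=np.linalg.lstsq(A[w],z[w],rcond=None)[0];w=abs(A@c-z)<max(1.5,6-k)
    g=(abs(L[...,2]-(L[...,0]*c[0]+L[...,1]*c[1]+c[2]))<1.2)&(abs(L[...,0])<60)&(abs(L[...,1])<80)
    print("n",w.sum(),m.sum(),"ext",np.percentile(L[g][:,0],[.3,99.7]).round(1),np.percentile(L[g][:,1],[.3,99.7]).round(1),"corner heights c1..c4",[float(round(c@[x,y,1]-34,1)) for x,y in((28,62),(28,-62),(-28,-62),(-28,62))])
E
python3 -c "
from h import *
home('pics/w14.png');print(here());
for c in((31,55,48),(31,-55,48),(-31,-55,48),(-31,55,48)):print(c,wp(c))"
```

```text
time_s: 15.62
tcp_pos: [0.5492, 0.0131, 0.1751]
eef_rot: [179.8, -0.1, -13.4]
contact_force: [-1.4, 1.3, 2.7]
gripper_width: 0.0538
time_s: 16.03
tcp_pos: [0.5196, 0.0201, 0.2417]
eef_rot: [179.7, 0.1, -13.5]
contact_force: [0.3, 0.4, -0.3]
gripper_width: 0.0291
n 9946 10019 ext [-44.2  42.7] [-61.8  60.9] corner heights c1..c4 [7.8, 8.3, 7.8, 7.3]
(array([  6. ,   0.3, 115.5]), array([ 0.5,  0.4, -0.6]), array([ 1.797e+02,  1.000e-01, -1.350e+01]))
(31, 55, 48) [ 2.22 -2.19  1.84  0.  ]
(31, -55, 48) [2.22 2.21 1.84 0.  ]
(-31, -55, 48) [0.07 2.21 3.08 0.  ]
(-31, 55, 48) [ 0.07 -2.19  3.08  0.  ]
```

View pics/w14.png

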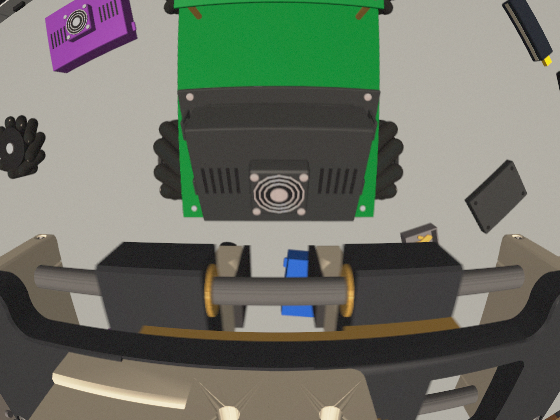

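```bash
python3 -c "
from h import *
for c in((20,55,62),(20,55,50)):print(c,wp(c))"; python3 -m inch '[{"x":0.6,"y":-0.7,"z":0.2,"yaw":0},{"x":0.6,"y":-0.7,"z":0.3,"yaw":0},{"x":0.3,"y":-0.7,"z":0.3,"yaw":0},{"x":0,"y":0,"z":0.3,"yaw":0},{"x":0,"y":0,"z":0,"yaw":0}]';python3 -c "
from h import *
print(here())
for c in((20,55,50),(20,55,46.7),(20,55,36)):print(c,wp(c))"
```

```text
(20, 55, 62) [ 1.56 -2.19  1.57  0.  ]
(20, 55, 50) [ 1.8  -2.19  1.99  0.  ]
time_s: 16.5
tcp_pos: [0.5717, 0.064, 0.2117]
eef_rot: [179.8, -0.0, -13.5]
contact_force: [-1.1, -0.6, 0.1]
gripper_width: 0.0009
(array([26.4, 54.9, 71. ]), array([-1.1, -0.6,  0.1]), array([179.8,  -0. , -13.5]))
(20, 55, 50) [ 0.2  -0.    0.86 -0.  ]
(20, 55, 46.7) [ 0.27 -0.    0.97 -0.  ]
(20, 55, 36) [ 0.48 -0.    1.34 -0.  ]
```

```bash
python3 -m inch '[{"x":0.05,"y":0,"z":0.4,"yaw":0},{"x":0.1,"y":0,"z":0.4,"yaw":0},{"x":0.05,"y":0,"z":0.1,"yaw":0},{"x":0.05,"y":0,"z":0.1,"yaw":0}]';python3 -m inch '[{"x":0.06,"y":0,"z":0.1,"yaw":0},{"x":0.06,"y":0,"z":0.1,"yaw":0}]';python3 -m inch '[{"x":0.07,"y":0,"z":0.13,"yaw":0},{"x":0.07,"y":0,"z":0.13,"yaw":0}]';python3 -c "
from h import *
print(here());home()"
```

```text
time_s: 16.83
tcp_pos: [0.5778, 0.0613, 0.184]
eef_rot: [179.7, 0.0, -13.5]
contact_force: [-0.4, 1.0, 6.7]
gripper_width: 0.0004
time_s: 17.0
tcp_pos: [0.5826, 0.0607, 0.1809]
eef_rot: [179.9, -0.2, -13.5]
contact_force: [-1.4, 2.9, 7.1]
gripper_width: 0.0008
time_s: 17.17
tcp_pos: [0.5837, 0.0603, 0.1798]
eef_rot: [179.9, -0.2, -13.5]
contact_force: [-25.7, 10.0, 36.9]
gripper_width: 0.0003
(array([21.3, 54.2, 37.2]), array([-25.7,  10. ,  36.9]), array([179.9,  -0.2, -13.5]))
n 4047 4408 ext [-39.8  46.4] [-60.8  61.7] corner heights c1..c4 [0.3, 6.6, 11.5, 5.2]
```

```bash
python3 -m inch '[{"x":-0.1,"y":0,"z":-0.3,"yaw":0},{"x":-0.2,"y":0,"z":-0.7,"yaw":0},{"x":-0.1,"y":0.4,"z":-0.4,"yaw":0},{"x":0,"y":0.9,"z":0,"yaw":0},{"x":0,"y":1,"z":0,"yaw":0}]';python3 -m inch '[{"x":0,"y":1,"z":0,"yaw":0},{"x":0,"y":0.8,"z":0,"yaw":0},{"x":0,"y":0.2,"z":0,"yaw":0},{"x":0,"y":0,"z":0,"yaw":0}]';python3 -c "
from h import *
print(here());home()
for c in((20,-55,50),(20,-55,46.7)):print(c,wp(c))"
```

```text
time_s: 17.63
tcp_pos: [0.56, 0.0075, 0.2197]
eef_rot: [-179.9, -0.4, -13.2]
contact_force: [-0.4, 0.0, -0.6]
gripper_width: 0.0006
time_s: 17.97
tcp_pos: [0.5463, -0.0484, 0.2217]
eef_rot: [-179.8, -0.5, -13.4]
contact_force: [-0.1, 0.0, -0.5]
gripper_width: 0.0001
(array([ 32.7, -60.3,  78.9]), array([-0.1,  0. , -0.5]), array([-179.8,   -0.5,  -13.4]))
n 6142 6157 ext [-37.4  46. ] [-60.5  61.7] corner heights c1..c4 [0.8, 7.6, 12.2, 5.4]
(20, -55, 50) [ 0.14 -0.19  1.26  0.04]
(20, -55, 46.7) [ 0.2  -0.19  1.37  0.04]
```

```bash
python3 -m inch '[{"x":0.04,"y":-0.1,"z":0.5,"yaw":0.04},{"x":0.08,"y":-0.1,"z":0.5,"yaw":0},{"x":0.04,"y":0,"z":0.2,"yaw":0},{"x":0.05,"y":0,"z":0.1,"yaw":0}]';python3 -m inch '[{"x":0.06,"y":0,"z":0.1,"yaw":0},{"x":0.06,"y":0,"z":0.1,"yaw":0}]';python3 -c "
from h import *
print(here());home()"
```

```text
time_s: 18.35
tcp_pos: [0.5548, -0.0428, 0.1898]
eef_rot: [-179.7, -0.7, -13.5]
contact_force: [0.5, 0.3, -0.9]
gripper_width: 0.0002
time_s: 18.52
tcp_pos: [0.5579, -0.0432, 0.185]
eef_rot: [-179.8, -0.7, -13.4]
contact_force: [-5.9, -1.8, 10.8]
gripper_width: 0.0005
(array([ 23.1, -52.5,  42.1]), array([-5.9, -1.8, 10.8]), array([-179.8,   -0.7,  -13.4]))
n 4133 4408 ext [-40.5  46.4] [-60.7  61.4] corner heights c1..c4 [0.8, 5.6, 10.2, 5.4]
```

```bash
python3 -m inch '[{"x":0.06,"y":0,"z":0.1,"yaw":0},{"x":0.06,"y":0,"z":0.1,"yaw":0}]';python3 -m inch '[{"x":0.06,"y":0,"z":0.1,"yaw":0},{"x":0.06,"y":0,"z":0.1,"yaw":0}]';python3 -c "
from h import *
print(here());home()"
```

```text
time_s: 18.73
tcp_pos: [0.5607, -0.0445, 0.1818]
eef_rot: [-179.9, -0.7, -13.4]
contact_force: [-12.2, 1.6, 16.6]
gripper_width: 0.0004
time_s: 18.9
tcp_pos: [0.5606, -0.0448, 0.181]
eef_rot: [-180.0, -0.4, -13.3]
contact_force: [-20.2, 8.3, 29.4]
gripper_width: 0.0005
(array([ 23.7, -53.4,  37.2]), array([-20.2,   8.3,  29.4]), array([-180. ,   -0.4,  -13.3]))
n 3730 3970 ext [-40.5  46.9] [-61.6  60.5] corner heights c1..c4 [1.9, 1.0, 6.0, 6.9]
```

```bash
python3 -m inch '[{"x":-0.15,"y":0,"z":-0.3,"yaw":0},{"x":-0.3,"y":0.1,"z":-0.5,"yaw":0},{"x":-0.8,"y":0,"z":0.2,"yaw":0},{"x":-0.9,"y":0,"z":0.4,"yaw":0},{"x":0,"y":0,"z":0,"yaw":0}]';python3 -c "
from h import *
print(here());home()
for c in((-36,-55,55),(-36,-55,45)):print(c,wp(c))"
```

```text
time_s: 19.37
tcp_pos: [0.5082, -0.0333, 0.1889]
eef_rot: [-179.8, -0.7, -13.3]
contact_force: [-1.4, 0.1, -1.2]
gripper_width: 0.0007
(array([-18.8, -54.5,  70.8]), array([-1.4,  0.1, -1.2]), array([-179.8,   -0.7,  -13.3]))
n 15121 15220 ext [-40.2  46.4] [-61.8  60.7] corner heights c1..c4 [1.4, 1.8, 7.0, 6.7]
(-36, -55, 55) [-0.36  0.04  0.94  0.08]
(-36, -55, 45) [-0.16  0.04  1.28  0.08]
```

```bash
python3 -m inch '[{"x":-0.25,"y":0.02,"z":0.4,"yaw":0.08},{"x":-0.1,"y":0.02,"z":0.4,"yaw":0},{"x":0.06,"y":0,"z":0.2,"yaw":0},{"x":0.06,"y":0,"z":0.12,"yaw":0}]';python3 -m inch '[{"x":0.06,"y":0,"z":0.1,"yaw":0},{"x":0.06,"y":0,"z":0.1,"yaw":0}]';python3 -c "
from h import *
print(here());home()"
```

```text
time_s: 19.75
tcp_pos: [0.5087, -0.0323, 0.1634]
eef_rot: [-179.7, -1.2, -13.4]
contact_force: [0.2, 0.3, -0.4]
gripper_width: 0.0008
time_s: 19.92
tcp_pos: [0.5121, -0.0333, 0.1577]
eef_rot: [-179.8, -1.0, -13.4]
contact_force: [-10.8, 4.9, 14.2]
gripper_width: 0.0004
(array([-31.1, -53.5,  41.9]), array([-10.8,   4.9,  14.2]), array([-179.8,   -1. ,  -13.4]))
n 16970 17372 ext [-39.7  46. ] [-61.9  60.5] corner heights c1..c4 [1.5, 1.2, 5.5, 5.8]
```

```bash
python3 -m inch '[{"x":0.05,"y":0,"z":0.11,"yaw":0},{"x":0.05,"y":0,"z":0.11,"yaw":0}]';python3 -m inch '[{"x":0.05,"y":0,"z":0.11,"yaw":0},{"x":0.05,"y":0,"z":0.11,"yaw":0}]';python3 -c "
from h import *
print(here());home()"
```

```text
time_s: 20.13
tcp_pos: [0.514, -0.0341, 0.1526]
eef_rot: [-179.9, -0.8, -13.4]
contact_force: [-25.2, 11.0, 43.9]
gripper_width: 0.0007
time_s: 20.3
tcp_pos: [0.514, -0.0341, 0.1527]
eef_rot: [-179.9, -0.6, -13.3]
contact_force: [-24.2, 10.9, 38.3]
gripper_width: 0.0007
(array([-31.9, -53.9,  36.5]), array([-24.2,  10.9,  38.3]), array([-179.9,   -0.6,  -13.3]))
n 16731 17207 ext [-42.6  43.5] [-63.6  58.6] corner heights c1..c4 [6.0, 0.1, -0.3, 5.6]
```

```bash
python3 -m inch '[{"x":-0.1,"y":0,"z":-0.3,"yaw":0},{"x":0,"y":0,"z":-0.9,"yaw":0},{"x":0.2,"y":-0.4,"z":-0.8,"yaw":0},{"x":0.3,"y":-0.9,"z":-0.2,"yaw":0},{"x":0,"y":-1,"z":0,"yaw":0}]';python3 -m inch '[{"x":0,"y":-1,"z":0,"yaw":0},{"x":0,"y":-0.9,"z":0,"yaw":0},{"x":0,"y":-0.2,"z":0.2,"yaw":0},{"x":0,"y":0,"z":0,"yaw":0}]';python3 -c "
from h import *
print(here());home()
for c in((-18,56,50),(-18,56,44.5)):print(c,wp(c))"
```

```text
time_s: 20.77
tcp_pos: [0.5379, 0.0183, 0.2123]
eef_rot: [-179.8, -0.7, -13.5]
contact_force: [0.4, 0.6, -0.6]
gripper_width: 0.0004
time_s: 21.1
tcp_pos: [0.5555, 0.075, 0.2083]
eef_rot: [-179.7, -1.0, -13.4]
contact_force: [-0.1, -0.1, -0.7]
gripper_width: 0.0008
(array([ 8.8, 61.9, 77.2]), array([-0.1, -0.1, -0.7]), array([-179.7,   -1. ,  -13.4]))
n 8691 8714 ext [-42.2  43.7] [-63.1  59.8] corner heights c1..c4 [5.9, 0.1, -0.1, 5.7]
(-18, 56, 50) [-0.39  0.22  1.5   0.02]
(-18, 56, 44.5) [-0.28  0.22  1.69  0.02]
```

```bash
python3 -m inch '[{"x":-0.2,"y":0.12,"z":0.6,"yaw":0},{"x":-0.2,"y":0.1,"z":0.6,"yaw":0},{"x":0.06,"y":0,"z":0.3,"yaw":0},{"x":0.06,"y":0,"z":0.14,"yaw":0}]';python3 -m inch '[{"x":0.06,"y":0,"z":0.1,"yaw":0},{"x":0.06,"y":0,"z":0.1,"yaw":0}]';python3 -c "
from h import *
print(here());home()"
```

```text
time_s: 21.48
tcp_pos: [0.5494, 0.0683, 0.1674]
eef_rot: [-179.7, -1.1, -13.4]
contact_force: [0.5, 0.4, 0.4]
gripper_width: 0.0007
time_s: 21.65
tcp_pos: [0.5532, 0.0672, 0.1634]
eef_rot: [-179.6, -1.2, -13.5]
contact_force: [0.0, 0.3, 1.0]
gripper_width: 0.0007
(array([-14. ,  53.8,  38.5]), array([0. , 0.3, 1. ]), array([-179.6,   -1.2,  -13.5]))
n 11784 12247 ext [-34.5  43.9] [-61.9  60.7] corner heights c1..c4 [-0.0, 0.1, 0.0, -0.1]
```

```bash
python3 -m inch '[{"x":-0.2,"y":0,"z":-0.6,"yaw":0},{"x":-0.5,"y":-0.2,"z":-1,"yaw":0},{"x":-0.8,"y":-0.3,"z":-1,"yaw":0},{"x":-0.5,"y":-0.2,"z":-0.8,"yaw":0},{"x":0,"y":0,"z":0,"yaw":0}]';python3 -c "
from h import *
print(here());home('pics/w20.png')
p,d,i,W=cloud('top','pics/top20.png');home()
a=cv2.imread('pics/w20.png');b=cv2.imread('pics/top20.png')
cv2.imwrite('pics/fin.png',np.hstack([cv2.resize(a,(400,300)),cv2.resize(b,(400,300))]))"
```

```text
time_s: 22.12
tcp_pos: [0.5076, 0.0938, 0.2499]
eef_rot: [-179.8, -1.0, -13.7]
contact_force: [0.4, 0.3, 0.9]
gripper_width: 0.0003
(array([-14.5,  68.9, 138.8]), array([0.4, 0.3, 0.9]), array([-179.8,   -1. ,  -13.7]))
n 9290 9447 ext [-43.8  43.8] [-62.   60.7] corner heights c1..c4 [0.0, 0.1, 0.0, -0.0]
n 9520 9672 ext [-43.7  43.8] [-62.1  60.7] corner heights c1..c4 [0.0, 0.1, 0.0, -0.1]
```

View pics/fin.png

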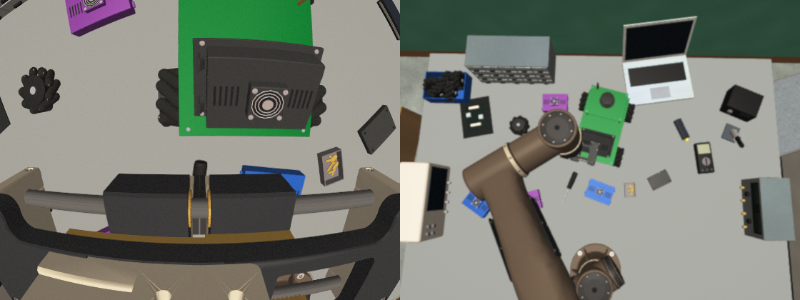

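```bash
python3 -c "
from plant import r
print(r.close_job(),r.get_state()['time_s'])"
```

```text
the job is handed in; nothing more can be done
the job is handed in; nothing more can be done
```

The job is done and handed in at about 22 s of the 64 s allowed. The chip lever was pushed shut, then the fan cover was set over the box and pressed down until it sat home on all four clips.

**Last checks**
- **Cover:** with the arm clear, the wrist depth put all four corners within 0.1 mm of home, and two readings agreed. The cover was centred to within about 0.7 mm.
- **Lever:** I pressed it to about 18 N and measured its upper side at z ≈ 22 mm, the shut height, before the cover went on. I could not see it after that.
- **Bystanders:** none were touched deliberately, and the final overview showed them in place. I did not measure them.

**What went differently from plan**
- **Fingertip position:** the fingertips measured about 14–16 mm behind the TCP, not 11 mm ahead as stated. My first push passed over the lever without moving it, so I repeated it lower.
- **Tilting the cover:** the tool could not tilt, so I turned the cover in the grip by pressing its rim on the rover's scanner. The vertical force reached 39 N there.
- **Corner presses:** two of the presses passed 40 N, with the total peaking near 52 N. These were fingertip presses, well under the 120 N wrist limit. I can't tell whether the judge counts them under its 40 N rule for the arm and gripper body.
- **A clip came off:** pressing corner 3 levered corner 1 off again. One press on that side, between corners 1 and 4, then brought both home. I took that as clicked from the heights alone, which stayed at zero after the arm lifted away. I did no separate test of each clip.

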